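Push a stuck rock core out of its core barrel

ROBOT

A 6-joint arm with a two-finger parallel gripper is mounted at the origin on the work surface. World frame = base frame: x ahead of the robot, y to its left, z up, the work surface at z = 0. Lengths are in m, angles in rad, forces in N, time in s.
With the tool pointing down it reaches from about 0.25 to 0.775 m from the base axis. Payload 4 kg.
Tool frame: the origin (TCP) lies midway between the tips of the shut fingers; the grasp point (between the pads) lies robot.tcp_to_grasp behind it (robot.tcp_to_grasp is the distance from the TCP to the grasp point, in m); y points along the fingers, x is the direction in which the jaws open and shut, and the axes are right-handed (so a half turn about y gives the same grasp; the last joint's range is limited). The gripper opens to 94 mm and grips with 3 to 60 N. Pads are 16 mm wide; open, the fingers measure 119 mm over their backs; the gripper's body (75 mm by 177 mm) begins 78 mm behind the grasp point.
Start: joints at [-1.324, 0.087, 1.371, -0, 1.684, -0.103], TCP at [0.188, -0.517, 0.206] pointing down, gripper open.
Joint ranges: [-3.1, 3.1], [-0.76, 2.03], [0.27, 2.55], [-1.08, 4.22], [0.17, 2.65], [-2.57, 2.57]. Speed limits (rad/s): [2.79, 2.79, 3.14, 3.14, 3.14, 3.14].

INTERFACE

Orientations are given as [roll, pitch, yaw] about the fixed x, y, z axes, in that order (R = Rz(yaw) Ry(pitch) Rx(roll)).
In Python, from bench import robot gives the robot as it stands.
- The arm moves only by the tool arm_command, never from a script. Its argument "series" is text: rows parted by semicolons, each of 7 numbers parted by spaces: the turn, a rotation vector about the tool's x, y, z in rad, then the shift along the tool's x, y, z in m, then the finger opening in m, from 0 to 0.094. A call has 1 to 12 rows; each row shifts and turns the pose as measured when the row begins, along the tool's axes as they then stand; what a row does not reach is not made up. A row lasts 1/10 s, in which the tool goes at most 50 mm and 8.59 degrees, less where a joint would pass 70% of its speed; a pose out of reach is approached as far as the arm can. A call with a gripper value outside its range is refused whole. The fingers move at their own pace and stop on an object; the grip force is fixed at half the most. Time passes only in rows, so rows that do not move let the fingers close. It gives the time, the measured TCP pose, the force and the opening at its end, in the units of the state.
- robot.get_obs(): the state, without advancing time (a new reading comes with each control period).
- robot.snapshot(name): name is "side" or "top" or "wrist"; returns the picture (480x640x3 uint8, blue, green, red); there is no depth.
- robot.camera_params(name): a dict with "fx", "fy", "cx", "cy" (pixels), "extrinsics" (4x4, takes a point from camera to world coordinates). Camera axes: x right, y up, looking along -z (the intrinsics and any distortion apply to the point x, -y, -z); pixel columns grow to the right and rows downward; lengths in m; the calibration is good to about 2 mm. A picture is of the moment at which its call begins: read the wrist's pose just before it. camera_params takes no time and is no camera call; for the wrist camera it gives the pose at the moment of the call.
- robot.close_job(): hands the job in, once; it reports no verdict.
Trained networks look in the newest picture that a camera, given by its name, has taken for a name from the list of things; names that differ only in an ending like _2 or _b are one class to them, and where a whole thing is asked for, a point or a joint stands for the part that bears it (a point fixed in the world has none). Each returns a list of dicts, best first, with "score" (0 to 1); they miss things now and then, are a little off and sometimes report something else, mostly with a low value. They report only what shows in the picture. A call takes as long as a camera call.
- robot.spot_in(camera, target): "centre" ([x, y, z] in m, in the coordinates of the camera as it stood for that picture, good to about 4 mm: the middle of the surface that is visible of it).
The state is a dict: "time": time; "joint_positions": joint angles; "qvel": joint speeds; "joint_torque": joint torques, N m; "tool_pos": TCP position; "ee_rot": TCP orientation; "wrist_force": force on the tool from outside, world axes, zero at the start; "wrist_torque": the same for the moment, N m; "width": finger opening in m.
Only numpy, scipy, OpenCV 4.12 (cv2) and the standard library are available. Lean on these libraries where they do the work, as an engineer would, in place of code of your own. Each camera call takes 0.05 s, during which the arm holds its last target.

TASK

A rock core is jammed in the core barrel clamped on the push-out stand. Take the push rod from its rest, feed its white head into the barrel's open ferrule end and ease the core out into the yellow gutter, gently and by feel, until the rod's red collar sits fully home against the ferrule; push the core only with the rod, and neither ram nor side-load the barrel. Then draw the rod out and lay it back in its rest the way it lay, leaving the core lying in the gutter and everything else undisturbed.

Things in the scene. Friction and masses are not known exactly. Their poses are not given: they have to be found in the camera images.
- barrel_mouth (a point): Centre of the flat rear face of the steel core barrel's ferrule, on the bore's axis, 75 mm above the table. x: level along the bore, from this open end to the muzzle (push direction); z up. Barrel fixed, 170 mm long, bore 27 mm, outside 36 mm, ferrule 43 mm over the first 12 mm; mouth chamfered from 33 mm diameter to the bore in 8 mm. No stand parts behind x = -13 mm or over 22 mm above the axis.
- muzzle (a point): Centre of the barrel's far end (170 mm ahead of barrel_mouth), axes as barrel_mouth. Beyond it, x = 4 to 126 mm from here, an open-topped yellow half-round gutter 34 mm wide inside carries on at the bore's level. Barrel, gutter and aluminium saddles stand on one fixed plywood base, 330 x 90 mm; none of it gives.
- core_center (a point): Centre of the brown rock core stuck in the bore (unseen until out): 25 mm diameter, 45 mm long, about 60 g; x along it. Starts 45 to 65 mm in from the ferrule face. It slides under 4 to 12 N, but somewhere ahead, at a place unseen and different each time, a tight ring of caked scale stops it and yields only slowly, in 2 to 8 s, to a steady push of 16 to 21 N. Over 25 N cracks the core.
- rod_grip (a point): Grip point on the axis of the push rod (about 240 g, balances within 8 mm of here), lying level in its rest. x along the rod to its head. Round wooden handle 30 mm diameter, x = -80 to 22 mm; red stop collar 40 mm diameter, 22 to 30; shaft 14 mm diameter, 30 to 191; white head 24 mm diameter, 191 to 206, its front edge bevelled 2 mm. Grip here, across the handle, from above.
- rod_collar (a point): Centre of the front face of the rod's red stop collar, 30 mm ahead of rod_grip; axes as rod_grip. This face meets the ferrule when the rod is home; the head then stands 6 mm out of the muzzle. Measured poses are not exact enough to seat it or to keep the head from rubbing in the bore: go by the force.
- rod_tip (a point): Centre of the front face of the rod's white head, 206 mm ahead of rod_grip; axes as rod_grip.
- rest_grip (a point): Where rod_grip lies (within 6 mm along) when the rod is in its rest, 62 mm above the table; axes as the rod's. Fixed wooden rest: board 250 x 56 x 12 mm, two V-notched posts up to about 60 mm high, one under the handle's tail (x = -69 to -55 mm), one under the shaft (x = 123 to 137 mm).
- can_mid (a point): Bystander: open steel can, 74 mm diameter, 110 mm tall, upright; point half-way up.
- dish_mid (a point): Bystander: clear round plastic dish, 96 mm diameter, 26 mm tall; point half-way up.
- jar_mid (a point): Bystander: amber glass jar, 60 mm diameter, 75 mm tall; point half-way up.
- hammer_grip (a point): Bystander: hammer, 280 mm long, lying flat; point on its handle.
- bore_brush_mid (a point): Bystander: bore brush, 250 mm long, 18 mm thick, blue handle and brass bristles, lying flat; middle point.

How it is judged:
On the way, in this order (a step that is already met when the one before it is completed fails the run):
1. The rod's head is inside the barrel, entered from the ferrule end (x of rod_tip in the frame of barrel_mouth between 0.02 and 0.15 m and y of rod_tip in the frame of barrel_mouth between -0.005 and 0.005 m and z of rod_tip in the frame of barrel_mouth between -0.005 and 0.005 m), for 0.05 s.
2. The red collar is home on the ferrule (within 2 mm) and the core is wholly out of the muzzle (x of rod_collar in the frame of barrel_mouth above -0.002 m and y of rod_collar in the frame of barrel_mouth between -0.006 and 0.006 m and z of rod_collar in the frame of barrel_mouth between -0.006 and 0.006 m and x of core_center in the frame of barrel_mouth above 0.1945 m), for 0.2 s.
At the end, for the whole second after the job is handed in: The core lies still in the gutter, wholly clear of the barrel by 2 mm or more; the rod lies still in both notches of its rest, head the same way as before (within 20 mm along, 12 mm across, 10 mm in height, 0.12 rad of its place) (x of core_center in the frame of barrel_mouth between 0.1945 and 0.275 m and y of core_center in the frame of barrel_mouth between -0.01 and 0.01 m and z of core_center in the frame of barrel_mouth between -0.02 and 0.006 m and linear speed of each of core, rod below 0.02 m/s and x of rod_grip in the frame of rest_grip between -0.02 and 0.02 m and y of rod_grip in the frame of rest_grip between -0.012 and 0.012 m and z of rod_grip in the frame of rest_grip between -0.01 and 0.01 m and x of rod_tip in the frame of rest_grip above 0.17 m and angle between the x axis of rod_grip and the x axis of rest_grip, either way round below 0.12 rad); the robot touches nothing.
It fails at once if The rod bears on the barrel or stand with more than 30 N (rammed or wedged) (contact force between rod and stand above 30 N).
It fails at once if The rod loads the core with more than 25 N (contact force between rod and core above 25 N).
It fails at once if The core is shot out or dropped (faster than 0.25 m/s) (linear speed of core above 0.25 m/s).
It fails at once if The fingers or arm touch the core (contact force between any of the fingers, the arm and core above 0.5 N).
It fails at once if A bystander (can, dish, jar, hammer, bore brush) is shifted by more than 15 mm (distance of any of can_mid, dish_mid, jar_mid, hammer_grip, bore_brush_mid from where it was at the start of the episode above 0.015 m).
It also fails if it takes over 69 s, if anything falls off the work surface, if the arm or the gripper's body presses on something with over 40 N, if the wrist force passes 120 N, or if a joint passes its speed limit or range.

## Working session

There is one attempt and no reset: what is moved stays moved. The work goes in short steps, Python scripts to look and compute and a tool call to move; the robot and the scene stay as the last step left them, time stands still between calls to the robot, and variables do not carry over. Pictures are saved under pics/ and viewed, and the job is handed in when it is done.

Besides the shell and the picture viewer there is one more tool, called after ">>>" as a command line: name --argument value ..., lists and objects as JSON in quotes. arm_command: Moves the arm, as the interface text tells. Its arguments: {"type":"object","properties":{"series":{"type":"string"}},"required":["series"]}

```bash
mkdir -p pics; ls
python3 - <<'E'
from bench import robot
import cv2,numpy as np
o=robot.get_obs();print(o); print(robot.tcp_to_grasp)
for n in ["side","top","wrist"]:
    cv2.imwrite(f"pics/{n}0.png",robot.snapshot(n)); p=robot.camera_params(n);print(n,p)
    T=np.array(p["extrinsics"])
    for t in ["barrel_mouth","muzzle","rod_grip","rod_tip","rod_collar","rest_grip"]:
        if n=="wrist": continue
        r=robot.spot_in(n,t)
        for d in r[:2]: print(n,t,round(d["score"],2),(T@np.r_[d["centre"],1])[:3].round(4))
E
```

```text
pics
{'time': 0.0, 'joint_positions': array([-1.32409666e+00,  8.79413203e-02,  1.37225042e+00, -1.57054144e-05,
        1.68357923e+00, -1.03092249e-01]), 'qvel': array([-0.00224526, -0.00065425,  0.00052299,  0.00098285,  0.00061695,
        0.00085019]), 'joint_torque': array([ 2.26322933e-03, -3.40171659e+01, -3.02429545e+01,  7.20640970e-02,
        3.29431461e-02, -1.74199740e-04]), 'tool_pos': array([ 0.18834688, -0.51616451,  0.2043136 ]), 'ee_rot': array([-1.57058768,  0.00216835, -1.22100594]), 'wrist_force': array([-1.01471597,  0.23248196,  0.77596201]), 'wrist_torque': array([ 0.01520276, -0.01979369,  0.00640622]), 'width': 0.09412631798988935}
0.0188
side {'fx': 565.2785654330371, 'fy': 565.2785654330371, 'cx': 317.7415090908433, 'cy': 230.41199906269713, 'extrinsics': array([[-0.67628759,  0.50129073, -0.53976171, -0.13813463],
       [-0.73636568, -0.44014074,  0.51384989,  0.73532827],
       [ 0.02001707,  0.7449723 ,  0.66679501,  0.97597221],
       [ 0.        ,  0.        ,  0.        ,  1.        ]])}
side barrel_mouth 0.72 [ 0.5285 -0.0271  0.0324]
side rod_g
[... 718 characters left out ...]
0.96 [ 0.5282 -0.054   0.0589]
top muzzle 0.51 [0.7625 0.0463 0.0034]
top rod_grip 0.73 [0.4175 0.2204 0.0686]
top rod_tip 0.68 [0.4242 0.2194 0.0726]
top rod_collar 0.59 [0.4226 0.2196 0.068 ]
top rest_grip 0.69 [0.4247 0.1974 0.014 ]
wrist {'fx': 358.1031763124089, 'fy': 358.1031763124089, 'cx': 325.14254167415027, 'cy': 243.67891081760374, 'extrinsics': array([[ 3.41419806e-01,  9.06037942e-01,  2.50055523e-01,
         2.61793667e-01],
       [-9.39910862e-01,  3.29199524e-01,  9.05275951e-02,
        -4.90118944e-01],
       [-2.96723122e-04, -2.65937816e-01,  9.63990140e-01,
         3.85713135e-01],
       [ 0.00000000e+00,  0.00000000e+00,  0.00000000e+00,
         1.00000000e+00]])}
```

View pics/top0.png

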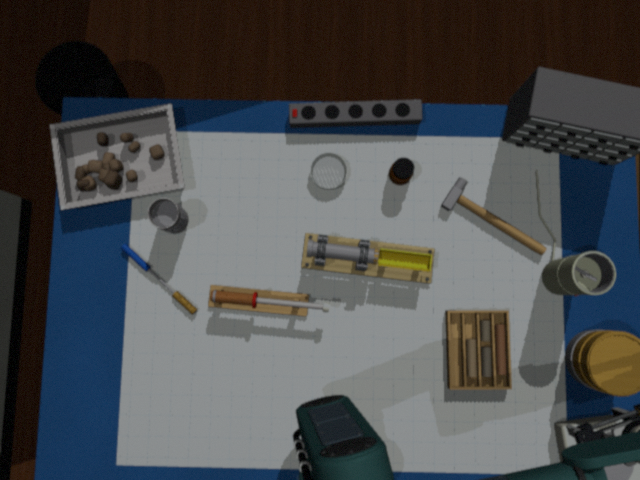

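View pics/side0.png

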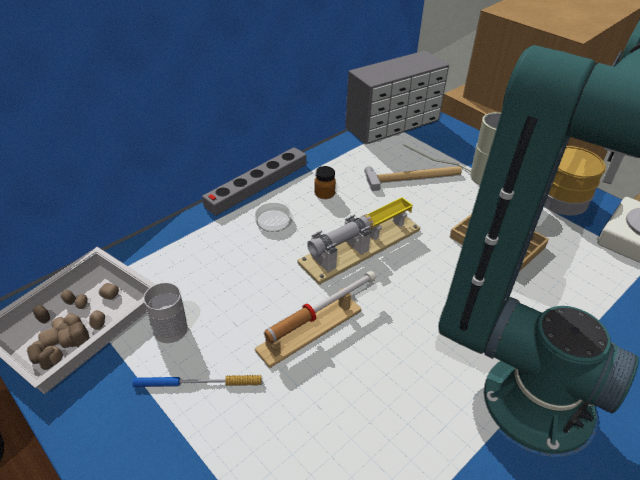

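The top picture shows the rod at about (213–327, 297–308) and the stand at (305–435, 235–283), with the ferrule left and the gutter right. Both point along about −y. I'll zoom in to measure.

Run:
```python
import cv2
a=cv2.imread("pics/top0.png")
cv2.imwrite("pics/ztop.png",cv2.resize(a[225:325,200:360],None,fx=5,fy=5,interpolation=cv2.INTER_CUBIC))
cv2.imwrite("pics/ztop2.png",cv2.resize(a[225:300,295:445],None,fx=5,fy=5,interpolation=cv2.INTER_CUBIC))
a=cv2.imread("pics/side0.png")
cv2.imwrite("pics/zside.png",cv2.resize(a[190:370,250:430],None,fx=3.3,fy=3.3,interpolation=cv2.INTER_CUBIC))
```

```text
(no output)
```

View pics/ztop.png

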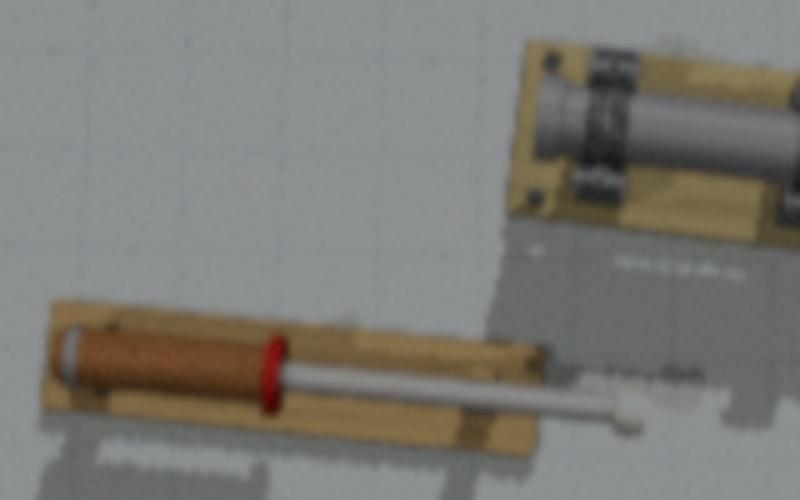

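View pics/ztop2.png

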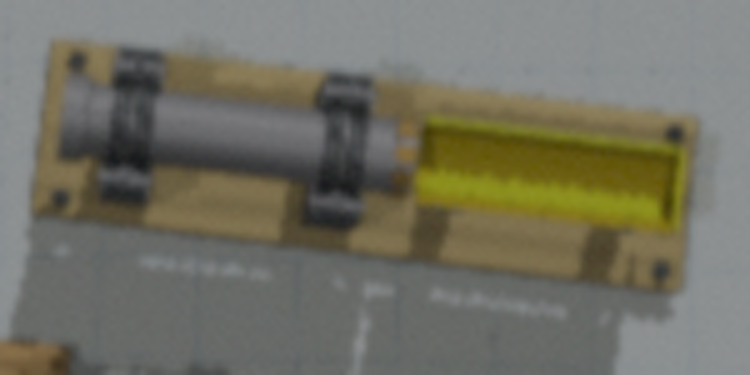

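View pics/zside.png

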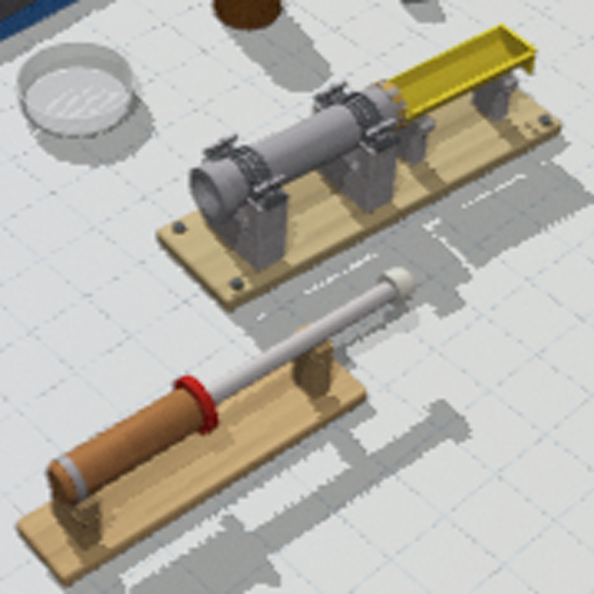

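```bash
cat > h.py <<'E'
import numpy as np
from bench import robot
from scipy.spatial.transform import Rotation as R
def pix(p,u,v,z):
    T=np.array(p["extrinsics"]); d=np.array([(u-p["cx"])/p["fx"],-(v-p["cy"])/p["fy"],-1]); d=T[:3,:3]@d; o=T[:3,3]
    return o+d*(z-o[2])/d[2]
def proj(p,X):
    T=np.array(p["extrinsics"]); c=T[:3,:3].T@(np.array(X)-T[:3,3]); return np.array([p["cx"]+p["fx"]*c[0]/-c[2], p["cy"]-p["fy"]*c[1]/-c[2]])
E
python3 - <<'E'
from h import *
p=robot.camera_params("top")
z=lambda a,ox,oy,s=5:((a[0]+.5)/s-.5+ox,(a[1]+.5)/s-.5+oy)
for n,a,h in [("band",(72,357),.062),("collar26",(272,373),.062),("shaft",(290,374),.062),("shaft2",(600,403),.062),("headfront",(642,420),.062)]:
    print(n,pix(p,*z(a,200,225),h).round(4))
for n,a in [("mouth",(64,120)),("muz",(398,156)),("gut0",(418,160)),("gut1",(683,187))]:
    print(n,pix(p,*z(a,295,225),.075).round(4))
p=robot.camera_params("side")
for n,a,h in [("mouth",(208,193),.075),("coll30",(208,404),.062),("head",(408,284),.062),("tail",(65,482),.062)]:
    print(n,pix(p,*z(a,250,190,3.3),h).round(4))
E
```

```text
band [0.4321 0.3153 0.062 ]
collar26 [0.4263 0.2184 0.062 ]
shaft [0.426  0.2097 0.062 ]
shaft2 [0.4151 0.0597 0.062 ]
headfront [0.4073 0.0393 0.062 ]
mouth [0.5503 0.0919 0.075 ]
muz [ 0.536  -0.0696  0.075 ]
gut0 [ 0.5342 -0.0792  0.075 ]
gut1 [ 0.5237 -0.2069  0.075 ]
mouth [0.5537 0.0913 0.075 ]
coll30 [0.4204 0.2118 0.062 ]
head [0.4083 0.0403 0.062 ]
tail [0.4328 0.3178 0.062 ]
```

```bash
cat >> h.py <<'E'
def plan(tgt,yaw,n,obs=None):
    "n equal rows going to tgt with yaw (tool down), each in tool axes at row start"
    o=obs or robot.get_obs(); P=np.array(o["tool_pos"]); R0=R.from_euler("xyz",o["ee_rot"]); R1=R.from_euler("xyz",[-np.pi/2,0,yaw])
    rv=(R0.inv()*R1).as_rotvec(); st=(np.array(tgt)-P)/n
    out=[]
    for i in range(n):
        Ri=R0*R.from_rotvec(rv*i/n); s=Ri.inv().apply(st); out.append(np.r_[rv/n,s])
    for r in out: print(" ".join("%.4f"%x for x in r))
def st():
    o=robot.get_obs(); print("t%.2f"%o["time"],"P",o["tool_pos"].round(4),"rot",o["ee_rot"].round(4),"F",o["wrist_force"].round(2),"M",o["wrist_torque"].round(3),"w %.4f"%o["width"])
    return o
E
python3 - <<'E'
from h import *
p=robot.camera_params("top")
print("can base",pix(p,168,222,0.0),"can top", pix(p,163,211,.11)); print("jar",pix(p,402,172,.075))
print("trayside",pix(p,185,190,.03))
plan((.428,.30,.21),-.075,18)
E
```

```text
can base [0.61922315 0.45285986 0.        ] can top [0.62976179 0.43571684 0.11      ]
jar [ 0.74352238 -0.13592599  0.075     ]
trayside [0.69745332 0.40572394 0.03      ]
0.0000 -0.0637 0.0000 -0.0381 -0.0003 0.0280
0.0000 -0.0637 0.0000 -0.0362 -0.0003 0.0304
0.0000 -0.0637 0.0000 -0.0342 -0.0003 0.0327
0.0000 -0.0637 0.0000 -0.0320 -0.0003 0.0348
0.0000 -0.0637 0.0000 -0.0298 -0.0003 0.0367
0.0000 -0.0637 0.0000 -0.0274 -0.0003 0.0386
0.0000 -0.0637 0.0000 -0.0249 -0.0002 0.0402
0.0000 -0.0637 0.0000 -0.0223 -0.0002 0.0417
0.0000 -0.0637 0.0000 -0.0196 -0.0002 0.0430
0.0000 -0.0637 0.0000 -0.0168 -0.0002 0.0442
0.0000 -0.0637 0.0000 -0.0139 -0.0002 0.0452
0.0000 -0.0637 0.0000 -0.0110 -0.0002 0.0460
0.0000 -0.0637 0.0000 -0.0081 -0.0002 0.0466
0.0000 -0.0637 0.0000 -0.0051 -0.0002 0.0470
0.0000 -0.0637 0.0000 -0.0021 -0.0002 0.0472
0.0000 -0.0637 0.0000 0.0009 -0.0002 0.0473
0.0000 -0.0637 0.0000 0.0039 -0.0002 0.0471
0.0000 -0.0637 0.0000 0.0069 -0.0002 0.0468
```

>>> arm_command --series "0 -0.0637 0 -0.038 0 0.028 0.094;0 -0.0637 0 -0.036 0 0.030 0.094;0 -0.0637 0 -0.034 0 0.033 0.094;0 -0.0637 0 -0.032 0 0.035 0.094;0 -0.0637 0 -0.030 0 0.037 0.094;0 -0.0637 0 -0.027 0 0.039 0.094;0 -0.0637 0 -0.025 0 0.040 0.094;0 -0.0637 0 -0.022 0 0.042 0.094;0 -0.0637 0 -0.020 0 0.043 0.094;0 -0.0637 0 -0.017 0 0.044 0.094;0 -0.0637 0 -0.014 0 0.045 0.094;0 -0.0637 0 -0.011 0 0.046 0.094"

```text
time: 1.95
tool_pos: [0.3458, 0.044, 0.2058]
ee_rot: [-1.567, -0.01, -0.441]
wrist_force: [1.4, -0.1, 0.3]
width: 0.0939
```

Run:
```python
from h import *
st();plan((.428,.30,.21),-.075,10)
```

```text
t1.95 P [0.3458 0.044  0.2058] rot [-1.5666 -0.0104 -0.4405] F [ 1.42 -0.13  0.27] M [-0.114 -0.076  0.02 ] w 0.0939
-0.0002 -0.0366 0.0011 -0.0035 -0.0003 0.0267
-0.0002 -0.0366 0.0011 -0.0025 -0.0003 0.0268
-0.0002 -0.0366 0.0011 -0.0015 -0.0004 0.0268
-0.0002 -0.0366 0.0011 -0.0005 -0.0004 0.0269
-0.0002 -0.0366 0.0011 0.0004 -0.0004 0.0269
-0.0002 -0.0366 0.0011 0.0014 -0.0004 0.0269
-0.0002 -0.0366 0.0011 0.0024 -0.0004 0.0268
-0.0002 -0.0366 0.0011 0.0034 -0.0004 0.0267
-0.0002 -0.0366 0.0011 0.0044 -0.0004 0.0265
-0.0002 -0.0366 0.0011 0.0053 -0.0004 0.0264
```

>>> arm_command --series "0 -0.037 0.001 -0.003 0 0.027 0.094;0 -0.037 0.001 -0.002 0 0.027 0.094;0 -0.037 0.001 -0.001 0 0.027 0.094;0 -0.037 0.001 0 0 0.027 0.094;0 -0.037 0.001 0 0 0.027 0.094;0 -0.037 0.001 0.001 0 0.027 0.094;0 -0.037 0.001 0.002 0 0.027 0.094;0 -0.037 0.001 0.003 0 0.027 0.094;0 -0.037 0.001 0.004 0 0.027 0.094;0 -0.037 0.001 0.005 0 0.026 0.094;0 0 0 0 0 0 0.094"

```text
time: 3.05
tool_pos: [0.4251, 0.3208, 0.2084]
ee_rot: [-1.567, -0.007, -0.041]
wrist_force: [0.3, -0.2, 0.2]
width: 0.0942
```

Run:
```python
from h import *
import cv2
st();p=robot.camera_params("wrist");cv2.imwrite("pics/w1.png",robot.snapshot("wrist"));st()
np.save("w1.npy",p,allow_pickle=True)
for n,X in [("rodgrip",(.428,.244,.062)),("tip",(.4085,.0395,.062)),("mouth",(.552,.0915,.075))]: print(n,proj(p,X))
```

```text
t3.05 P [0.4251 0.3208 0.2084] rot [-1.567  -0.0069 -0.0405] F [ 0.32 -0.16  0.18] M [-0.067 -0.089  0.023] w 0.0942
t3.10 P [0.4248 0.3195 0.2085] rot [-1.5681 -0.0068 -0.042 ] F [ 0.04 -0.06  0.33] M [-0.024 -0.036 -0.058] w 0.0939
rodgrip [329.77117715 306.49811328]
tip [319.61753385 471.41194406]
mouth [451.44362592 437.92258975]
```

View pics/w1.png

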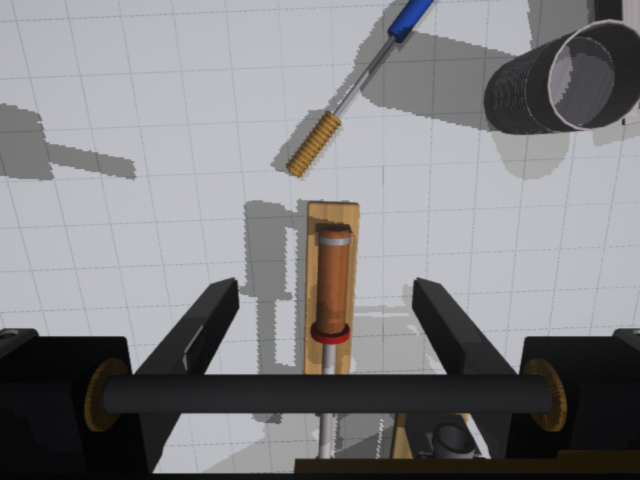

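Run:
```python
import cv2
a=cv2.imread("pics/w1.png")
cv2.imwrite("pics/zw1.png",cv2.resize(a[215:365,280:380],None,fx=4,fy=4,interpolation=cv2.INTER_CUBIC))
cv2.imwrite("pics/zw1b.png",cv2.resize(a[400:480,280:480],None,fx=4,fy=4,interpolation=cv2.INTER_CUBIC))
```

```text
(no output)
```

View pics/zw1.png

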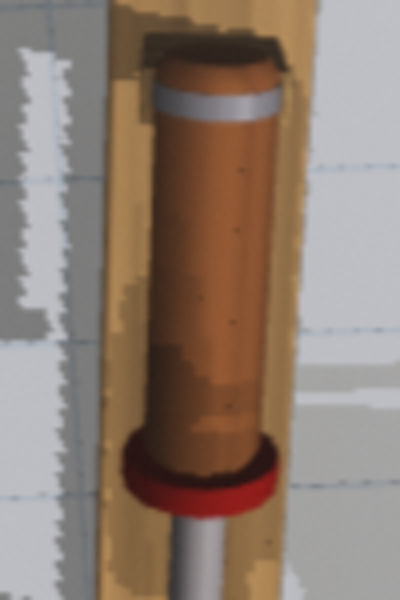

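View pics/zw1b.png

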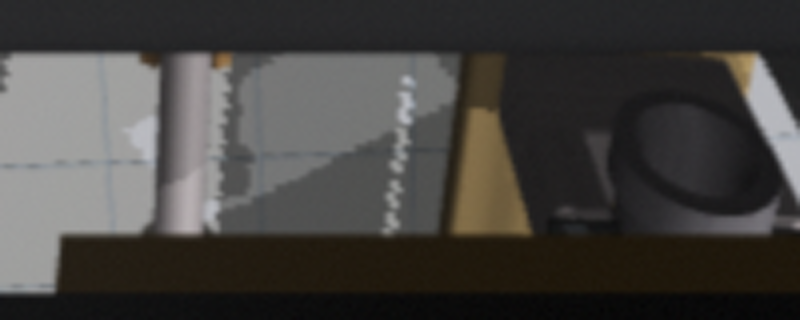

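Run:
```python
from h import *
p=np.load("w1.npy",allow_pickle=True).item()
z=lambda a,ox,oy,s=4:((a[0]+.5)/s-.5+ox,(a[1]+.5)/s-.5+oy)
for a,h in [((218,105),.062),((204,440),.062),((200,480),.062),((197,580),.062)]: print(pix(p,*z(a,280,215),h).round(4))
for a,h in [((185,130),.062),((182,210),.062),((695,154),.075)]: print(pix(p,*z(a,280,400),h).round(4))
```

```text
[0.4347 0.3112 0.062 ]
[0.4281 0.2241 0.062 ]
[0.4267 0.2129 0.062 ]
[0.4248 0.1841 0.062 ]
[0.4179 0.0934 0.062 ]
[0.4159 0.0663 0.062 ]
[0.5541 0.0911 0.075 ]
```

Run:
```python
from h import *
st();plan((.4297,.243,.10),-.072,5)
```

```text
t3.10 P [0.4248 0.3195 0.2085] rot [-1.5681 -0.0068 -0.042 ] F [ 0.04 -0.06  0.33] M [-0.024 -0.036 -0.058] w 0.0939
-0.0006 0.0060 0.0013 0.0015 0.0217 -0.0153
-0.0006 0.0060 0.0013 0.0016 0.0217 -0.0153
-0.0006 0.0060 0.0013 0.0017 0.0217 -0.0153
-0.0006 0.0060 0.0013 0.0018 0.0217 -0.0152
-0.0006 0.0060 0.0013 0.0019 0.0217 -0.0152
```

>>> arm_command --series "-0.0006 0.006 0.0013 0.0015 0.0217 -0.0153 0.094;-0.0006 0.006 0.0013 0.0016 0.0217 -0.0153 0.094;-0.0006 0.006 0.0013 0.0017 0.0217 -0.0153 0.094;-0.0006 0.006 0.0013 0.0018 0.0217 -0.0152 0.094;-0.0006 0.006 0.0013 0.0019 0.0217 -0.0152 0.094;0 0 0 0 0 0 0.094"

```text
time: 3.7
tool_pos: [0.4289, 0.2358, 0.0988]
ee_rot: [-1.572, -0.004, -0.078]
wrist_force: [-0.6, -0.2, -0.7]
width: 0.0939
```

Run:
```python
from h import *
st();plan((.4297,.243,.0432),-.072,4)
```

```text
t3.70 P [0.4289 0.2358 0.0988] rot [-1.5717 -0.0039 -0.0783] F [-0.65 -0.19 -0.71] M [-0.045 -0.022 -0.041] w 0.0939
0.0002 -0.0016 0.0010 0.0000 0.0139 0.0018
0.0002 -0.0016 0.0010 0.0000 0.0139 0.0018
0.0002 -0.0016 0.0010 0.0000 0.0139 0.0018
0.0002 -0.0016 0.0010 0.0001 0.0139 0.0018
```

>>> arm_command --series "0 -0.002 0.001 0 0.014 0.002 0.094;0 -0.002 0.001 0 0.014 0.002 0.094;0 -0.002 0.001 0 0.013 0.002 0.094;0 0 0.001 0 0.007 0.001 0.094;0 0 0 0 0 0 0.094"

```text
time: 4.2
tool_pos: [0.431, 0.2448, 0.0504]
ee_rot: [-1.568, -0.004, -0.072]
wrist_force: [-0.1, 0.8, 0.7]
width: 0.0943
```

Run:
```python
from h import *
import cv2
st();cv2.imwrite("pics/w2.png",robot.snapshot("wrist"));p=robot.camera_params("wrist");np.save("w2.npy",p,allow_pickle=True)
plan((.4297,.243,.0432),-.072,2)
for n,X in [("rodgrip",(.4297,.243,.062)),("collar",(.4297-.072*.03,.213,.062))]: print(n,proj(p,X))
```

```text
t4.20 P [0.431  0.2448 0.0504] rot [-1.5683 -0.0044 -0.0723] F [-0.13  0.79  0.7 ] M [-0.016 -0.072 -0.002] w 0.0943
-0.0014 -0.0002 0.0025 -0.0007 0.0039 -0.0010
-0.0014 -0.0002 0.0025 -0.0007 0.0039 -0.0010
rodgrip [321.69762472 305.43575133]
collar [321.94093603 356.98748622]
```

View pics/w2.png

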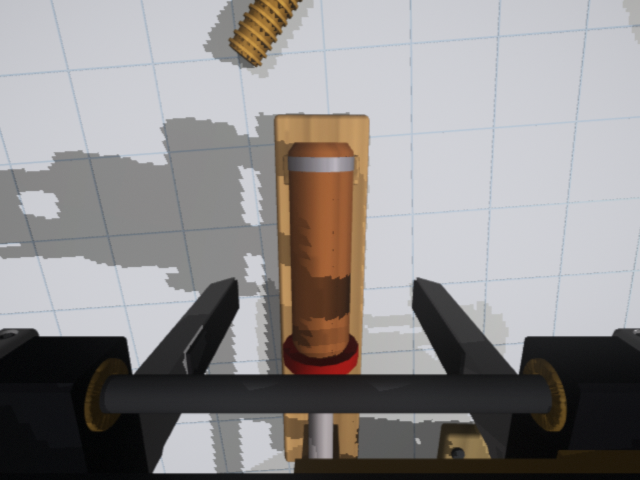

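>>> arm_command --series "-0.001 0 0.002 -0.0007 0.004 -0.001 0.094;-0.001 0 0.002 -0.0007 0.004 -0.001 0.094;0 0 0 0 0 0 0.094"

```text
time: 4.55
tool_pos: [0.4306, 0.2438, 0.0435]
ee_rot: [-1.569, -0.003, -0.071]
wrist_force: [0.6, -0.2, 0.1]
width: 0.0938
```

Run:
```python
from h import *
st();plan((.4297,.243,.0432),-.072,1)
```

```text
t4.55 P [0.4306 0.2438 0.0435] rot [-1.5691 -0.0029 -0.0714] F [ 0.65 -0.18  0.08] M [-0.017 -0.105 -0.005] w 0.0938
-0.0017 0.0006 0.0029 -0.0008 0.0003 -0.0008
```

Close the gripper.

>>> arm_command --series "0 0 0.003 -0.0005 0 0 0.02;0 0 0 0 0 0 0.02;0 0 0 0 0 0 0.02;0 0 0 0 0 0 0.02;0 0 0 0 0 0 0.02;0 0 0 0 0 0 0.02;0 0 0 0 0 0 0.02;0 0 0 0 0 0 0.02"

```text
time: 5.35
tool_pos: [0.4305, 0.244, 0.0447]
ee_rot: [-1.568, -0.001, -0.072]
wrist_force: [-7.8, 1.1, 2.6]
width: 0.0329
```

Run:
```python
from h import *
st()
```

```text
t5.35 P [0.4305 0.244  0.0447] rot [-1.5679e+00 -1.0000e-03 -7.1900e-02] F [-7.85  1.09  2.56] M [ 0.13   1.356 -0.005] w 0.0329
```

>>> arm_command --series "0 0 0 0 0 0 0.02;0 0 0 0 0 0 0.02;0 0 0 0 0 0 0.02"

```text
time: 5.65
tool_pos: [0.4284, 0.2441, 0.0445]
ee_rot: [-1.568, 0.003, -0.072]
wrist_force: [-1.0, 0.4, -0.3]
width: 0.0289
```

Run:
```python
from h import *
st()
```

```text
t5.65 P [0.4284 0.2441 0.0445] rot [-1.5683  0.0035 -0.0717] F [-1.02  0.36 -0.28] M [ 0.011  0.095 -0.012] w 0.0289
```

>>> arm_command --series "0 0 0 0 -0.003 0 0.02;0 0 0 0 -0.006 0 0.02;0 0 0 0 -0.01 0 0.02;0 0 0 0 -0.01 0 0.02;0 0 0 0 -0.006 0 0.02;0 0 0 0 0 0 0.02;0 0 0 0 0 0 0.02"

```text
time: 6.35
tool_pos: [0.4291, 0.2435, 0.0816]
ee_rot: [-1.569, 0.002, -0.072]
wrist_force: [-0.1, -0.2, -2.7]
width: 0.0292
```

Run:
```python
from h import *
import cv2
st();cv2.imwrite("pics/w3.png",robot.snapshot("wrist"));
a=robot.snapshot("side");cv2.imwrite("pics/s3.png",cv2.resize(a[160:370,220:440],None,fx=2.8,fy=2.8,interpolation=cv2.INTER_CUBIC))
```

```text
t6.35 P [0.4291 0.2435 0.0816] rot [-1.5691  0.0025 -0.0719] F [-0.06 -0.18 -2.71] M [ 0.01  -0.105 -0.001] w 0.0292
```

View pics/s3.png

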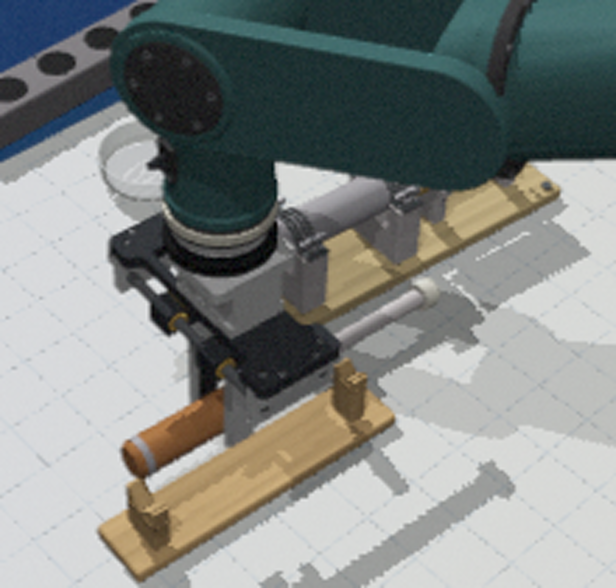

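View pics/w3.png

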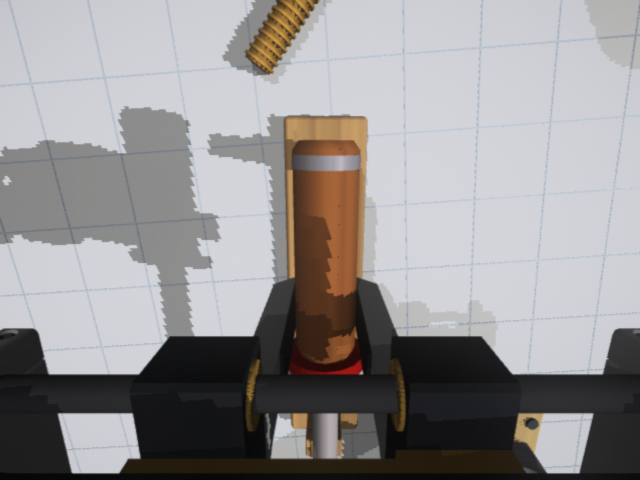

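```bash
cat > ref.txt <<'E'
rest TCP (.4284,.2441,.0445) rot -1.5683,.0035,-.0717 ; mouth (.5522,.0915,.075) dir (-.0882,-.9961)
E
python3 - <<'E'
from h import *
st();plan((.4295,.318,.075),-.088,5)
E
```

```text
t6.45 P [0.429  0.2434 0.0813] rot [-1.5694  0.0029 -0.0719] F [-0.8  0.3 -2.3] M [ 0.065 -0.15   0.011] w 0.0285
-0.0003 0.0032 -0.0006 -0.0010 0.0013 0.0149
-0.0003 0.0032 -0.0006 -0.0010 0.0013 0.0149
-0.0003 0.0032 -0.0006 -0.0011 0.0013 0.0149
-0.0003 0.0032 -0.0006 -0.0011 0.0013 0.0149
-0.0003 0.0032 -0.0006 -0.0012 0.0013 0.0149
```

>>> arm_command --series "0 0.003 0 -0.001 0.001 0.012 0.02;0 0.003 0 -0.001 0.001 0.015 0.02;0 0.003 0 -0.001 0.001 0.015 0.02;0 0.003 0 -0.001 0.001 0.015 0.02;0 0.003 0 -0.001 0.001 0.008 0.02;0 0 0 0 0 0.003 0.02;0 0 0 0 0 0 0.02"

```text
time: 7.15
tool_pos: [0.4272, 0.3168, 0.0727]
ee_rot: [-1.571, 0.008, -0.088]
wrist_force: [1.0, -1.0, -3.1]
width: 0.0286
```

Run:
```python
from h import *
st();plan((.5717,.314,.0575),-.088,9)
```

```text
t7.15 P [0.4272 0.3168 0.0727] rot [-1.571   0.0082 -0.0883] F [ 1.01 -1.05 -3.12] M [-0.1   -0.089  0.023] w 0.0286
0.0000 -0.0000 -0.0009 0.0160 0.0016 0.0011
0.0000 -0.0000 -0.0009 0.0160 0.0016 0.0011
0.0000 -0.0000 -0.0009 0.0160 0.0016 0.0011
0.0000 -0.0000 -0.0009 0.0160 0.0016 0.0011
0.0000 -0.0000 -0.0009 0.0160 0.0016 0.0011
0.0000 -0.0000 -0.0009 0.0160 0.0016 0.0011
0.0000 -0.0000 -0.0009 0.0160 0.0016 0.0011
0.0000 -0.0000 -0.0009 0.0160 0.0017 0.0011
0.0000 -0.0000 -0.0009 0.0160 0.0017 0.0011
```

>>> arm_command --series "0 0 -0.001 0.012 0.001 0.001 0.02;0 0 -0.001 0.016 0.001 0.001 0.02;0 0 -0.001 0.016 0.002 0.001 0.02;0 0 -0.001 0.016 0.002 0.001 0.02;0 0 -0.001 0.016 0.002 0.001 0.02;0 0 -0.001 0.016 0.002 0.001 0.02;0 0 -0.001 0.016 0.002 0.001 0.02;0 0 -0.001 0.016 0.002 0.001 0.02;0 0 0 0.010 0.001 0.001 0.02;0 0 0 0.003 0 0 0.02;0 0 0 0 0 0 0.02"

```text
time: 8.25
tool_pos: [0.5826, 0.305, 0.0546]
ee_rot: [-1.573, -0.005, -0.099]
wrist_force: [-0.1, -0.1, -2.7]
width: 0.029
```

Run:
```python
from h import *
import cv2
st();plan((.5717,.3116,.0575),-.088,3)
a=robot.snapshot("side");cv2.imwrite("pics/s4f.png",a);cv2.imwrite("pics/s4.png",cv2.resize(a[180:330,240:400],None,fx=4,fy=4,interpolation=cv2.INTER_CUBIC))
a=robot.snapshot("top");cv2.imwrite("pics/t4f.png",a);cv2.imwrite("pics/t4.png",cv2.resize(a[200:300,200:360],None,fx=5,fy=5,interpolation=cv2.INTER_CUBIC))
```

```text
t8.25 P [0.5826 0.305  0.0546] rot [-1.5732 -0.0048 -0.0992] F [-0.1  -0.07 -2.69] M [ 0.016 -0.043 -0.039] w 0.0290
0.0008 -0.0037 0.0016 -0.0038 -0.0010 0.0018
0.0008 -0.0037 0.0016 -0.0038 -0.0010 0.0018
0.0008 -0.0037 0.0016 -0.0038 -0.0010 0.0019
```

View pics/s4.png

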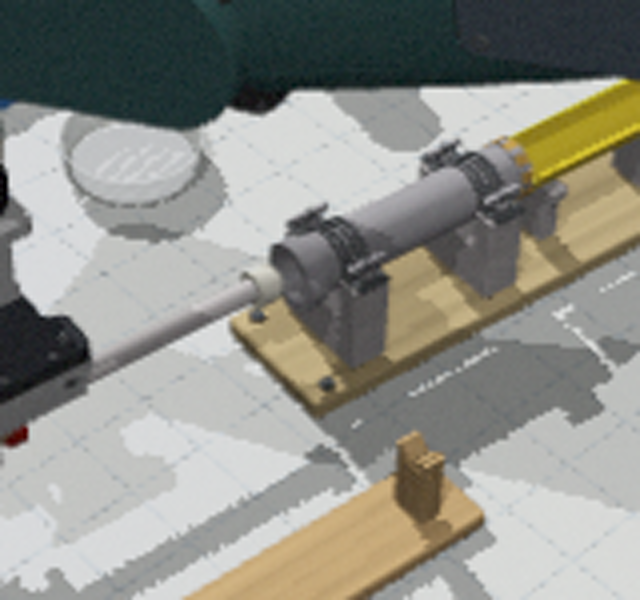

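View pics/t4.png

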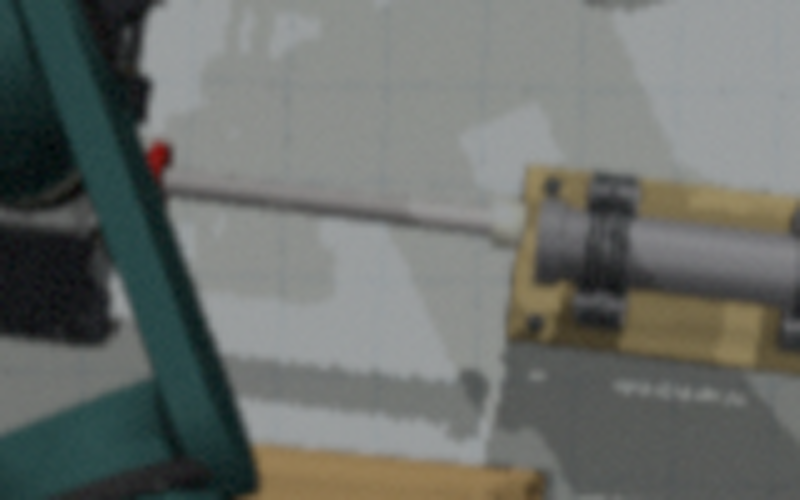

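>>> arm_command --series "0.0008 -0.0037 0.0016 -0.0038 -0.001 0.002 0.02;0.0008 -0.0037 0.0016 -0.0038 -0.001 0.002 0.02;0.0004 -0.002 0.0016 -0.002 -0.0005 0.001 0.02;0 0 0 0 0 0 0.02;0 0 0 0 0 0 0.02"

```text
time: 8.85
tool_pos: [0.5696, 0.313, 0.0587]
ee_rot: [-1.57, 0.001, -0.085]
wrist_force: [-0.6, 0.1, -2.8]
width: 0.0295
```

Run:
```python
from h import *
import cv2
st();plan((.5717,.3116,.0575),-.088,1)
a=robot.snapshot("side");cv2.imwrite("pics/s5f.png",a);cv2.imwrite("pics/s5.png",cv2.resize(a[220:290,240:350],None,fx=7,fy=7,interpolation=cv2.INTER_CUBIC))
a=robot.snapshot("top");cv2.imwrite("pics/t5f.png",a);cv2.imwrite("pics/t5.png",cv2.resize(a[225:275,225:385],None,fx=5,fy=5,interpolation=cv2.INTER_CUBIC))
```

```text
t8.85 P [0.5696 0.313  0.0587] rot [-1.5704e+00  7.0000e-04 -8.5400e-02] F [-0.58  0.07 -2.77] M [ 0.024 -0.112  0.014] w 0.0295
-0.0004 0.0026 -0.0007 0.0022 0.0012 -0.0012
```

View pics/s5.png

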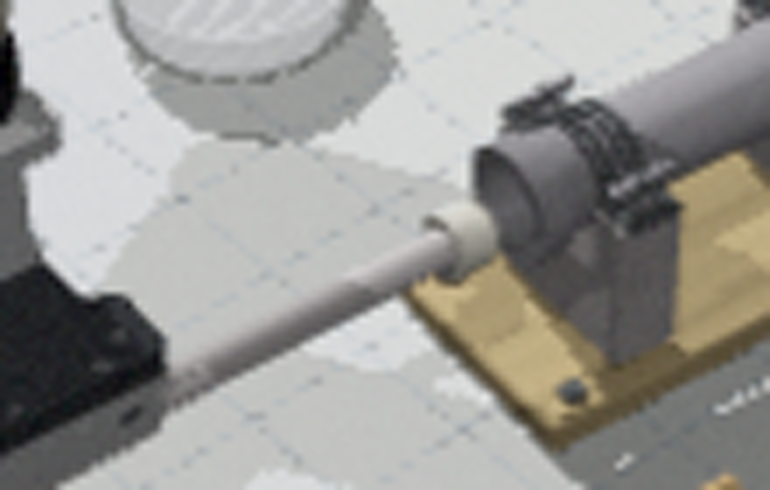

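View pics/t5.png

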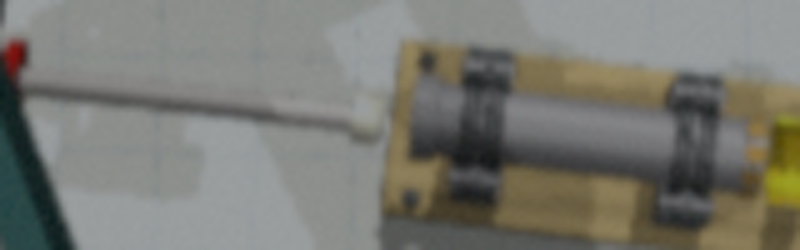

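Run:
```python
from h import *
o=robot.get_obs(); Rm=R.from_euler("xyz",o["ee_rot"]); P=o["tool_pos"]
for n in ["side","top"]:
    p=robot.camera_params(n)
    for nm,off in [("tip",-.206),("headmid",-.1985),("headback",-.191),("shaft100",-.1)]:
        X=P+Rm.apply([0,-.0175,off]); u=proj(p,X)
        ox,oy,s=(240,220,7) if n=="side" else (225,225,5)
        print(n,nm,X.round(4),(u-[ox,oy]+.5)*s-.5)
    for X in [(.5522,.0915,.075),(.5522-.0925*.17,.0915-.1693,.075)]: print(n,"mouth/muz",(proj(p,X)-[ox,oy]+.5)*s-.5)
    X=np.array([.5522,.0915,.075])
    for k in range(3):
        e=np.zeros(3);e[k]=.001; print("d/mm",k,(proj(p,X+e)-proj(p,X))*s)
```

```text
side tip [0.5522 0.1077 0.076 ] [477.83331219 222.80857192]
side headmid [0.5529 0.1151 0.076 ] [459.46030105 232.28731674]
side headback [0.5535 0.1226 0.076 ] [440.98757794 241.81750355]
side shaft100 [0.5613 0.2133 0.0761] [208.59220476 361.71164735]
side mouth/muz [514.40382446 202.60102705]
side mouth/muz [903.45969525   4.72139577]
d/mm 0 [-2.03743049 -1.57269825]
d/mm 1 [-2.24792199  1.38584972]
d/mm 2 [ 0.04399121 -2.19656818]
top tip [0.5522 0.1077 0.076 ] [381.30532616 115.09608226]
top headmid [0.5529 0.1151 0.076 ] [365.86944268 113.47215935]
top headback [0.5535 0.1226 0.076 ] [350.43612799 111.84850669]
top shaft100 [0.5613 0.2133 0.0761] [163.38300684  92.16969471]
top mouth/muz [414.8184456  116.00865416]
top mouth/muz [765.0507096 155.2778135]
d/mm 0 [ 0.04617817 -2.05864732]
d/mm 1 [-2.0687628  -0.04024784]
d/mm 2 [-0.05031966 -0.20809024]
```

Run:
```python
import cv2
a=cv2.imread("pics/s5f.png")
cv2.imwrite("pics/s5z.png",cv2.resize(a[235:265,290:330],None,fx=20,fy=20,interpolation=cv2.INTER_CUBIC))
```

```text
(no output)
```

View pics/s5z.png

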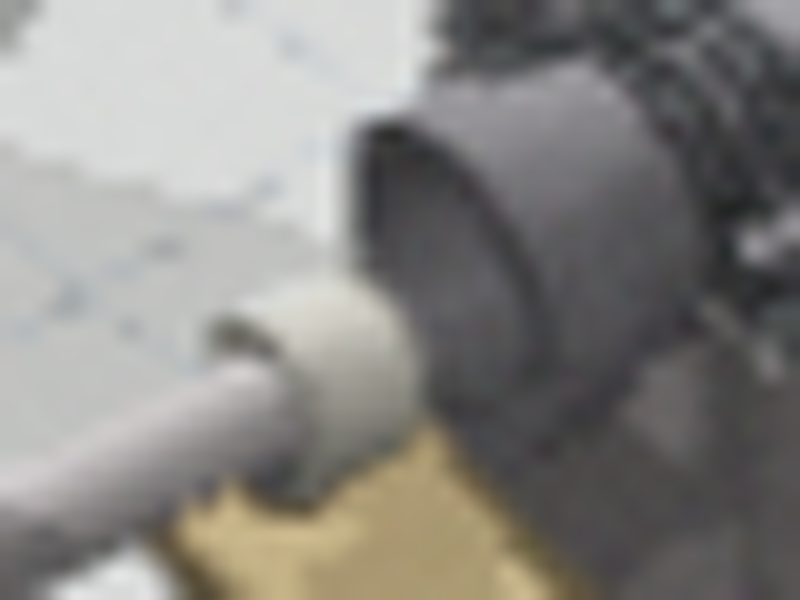

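Run:
```python
from h import *
p=robot.camera_params("side")
def pr(P,rot,offy,tag,ox,oy,s):
    Rm=R.from_euler("xyz",rot)
    for off in (-.191,-.206,-.1):
        X=P+Rm.apply([0,offy,off]); print(tag,off,X.round(4),((proj(p,X)-[ox,oy]+.5)*s-.5).round(1))
pr(np.array([.4290,.2434,.0813]),[-1.5694,.0029,-.0719],-.0175,"lift s3z",330,240,12)
pr(np.array([.4284,.2441,.0445]),[-1.5683,.0035,-.0717],-.0175,"rest side0",330,240,12)
import cv2
a=cv2.imread("pics/s3.png")
b=cv2.imread("pics/side0.png")
x0=int((330-220)*2.8);y0=int((240-160)*2.8)
cv2.imwrite("pics/s3z.png",cv2.resize(a[y0:y0+140,x0:x0+182],(780,600),interpolation=cv2.INTER_CUBIC))
cv2.imwrite("pics/s0z.png",cv2.resize(b[240:290,330:395],None,fx=12,fy=12,interpolation=cv2.INTER_CUBIC))
```

```text
lift s3z -0.191 [0.4153 0.0529 0.0985] [466.6 307.2]
lift s3z -0.206 [0.4142 0.0379 0.0985] [527.2 271.9]
lift s3z -0.1 [0.4219 0.1436 0.0987] [ 82.9 530.6]
rest side0 -0.191 [0.4148 0.0535 0.0615] [450.3 450.9]
rest side0 -0.206 [0.4137 0.0386 0.0615] [509.9 415.5]
rest side0 -0.1 [0.4213 0.1443 0.0618] [ 73.7 674.7]
```

View pics/s3z.png

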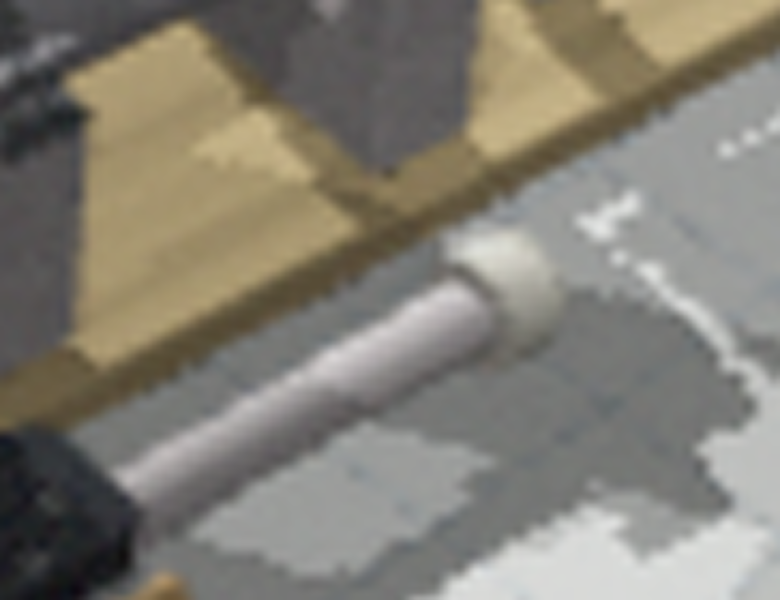

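View pics/s0z.png

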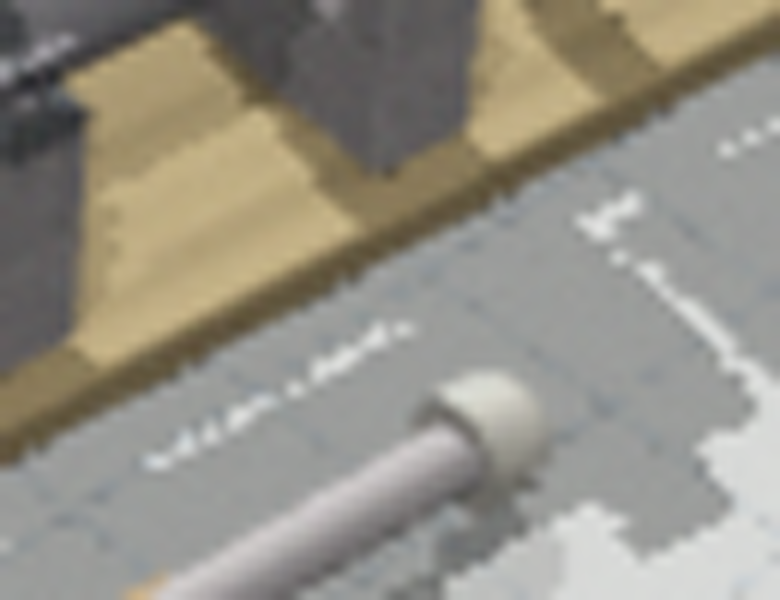

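Run:
```python
from h import *
for i in range(2):
    st(); robot.snapshot("top")
st()
```

```text
t8.95 P [0.5698 0.3129 0.0586] rot [-1.5703e+00  7.0000e-04 -8.5700e-02] F [ 0.35  0.96 -2.38] M [ 0.04  -0.051 -0.004] w 0.0293
t9.00 P [0.5699 0.3128 0.0585] rot [-1.5704e+00  7.0000e-04 -8.5800e-02] F [ 0.66 -0.2  -2.66] M [-0.024 -0.072  0.012] w 0.0290
t9.05 P [0.5699 0.3127 0.0584] rot [-1.5705e+00  9.0000e-04 -8.6000e-02] F [-0.62 -0.31 -3.72] M [ 0.008 -0.089 -0.04 ] w 0.0290
```

Run:
```python
from h import *
plan((.5725,.3116,.0618),-.094,3)
```

```text
-0.0001 0.0027 -0.0003 0.0009 -0.0011 -0.0003
-0.0001 0.0027 -0.0003 0.0009 -0.0011 -0.0003
-0.0001 0.0027 -0.0003 0.0009 -0.0011 -0.0003
```

>>> arm_command --series "0 0.0027 0 0.0009 -0.0011 -0.0003 0.02;0 0.0027 0 0.0009 -0.0011 -0.0003 0.02;0 0.002 0 0.0006 -0.0011 -0.0003 0.02;0 0 0 0 0 0 0.02;0 0 0 0 0 0 0.02"

```text
time: 9.55
tool_pos: [0.5729, 0.3111, 0.0618]
ee_rot: [-1.571, 0.001, -0.095]
wrist_force: [-0.0, 0.6, -3.4]
width: 0.0292
```

Run:
```python
from h import *
import cv2
a=robot.snapshot("side");cv2.imwrite("pics/s6f.png",a);cv2.imwrite("pics/s6.png",cv2.resize(a[230:275,280:340],None,fx=13,fy=13,interpolation=cv2.INTER_CUBIC))
a=robot.snapshot("top");cv2.imwrite("pics/t6f.png",a);cv2.imwrite("pics/t6.png",cv2.resize(a[225:275,225:385],None,fx=5,fy=5,interpolation=cv2.INTER_CUBIC))
st()
```

```text
t9.65 P [0.5729 0.3111 0.0618] rot [-1.5707e+00  1.0000e-03 -9.4800e-02] F [ 0.37 -0.35 -3.15] M [-0.002 -0.044  0.006] w 0.0294
```

View pics/s6.png

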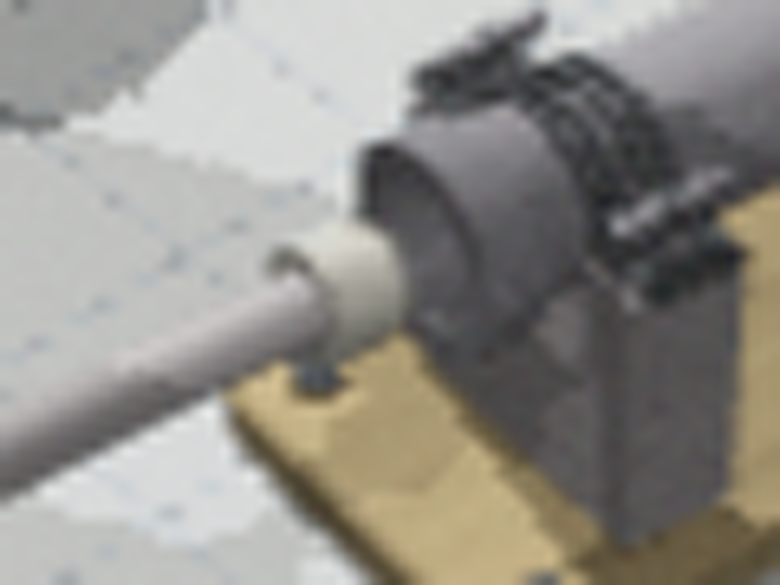

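View pics/t6.png

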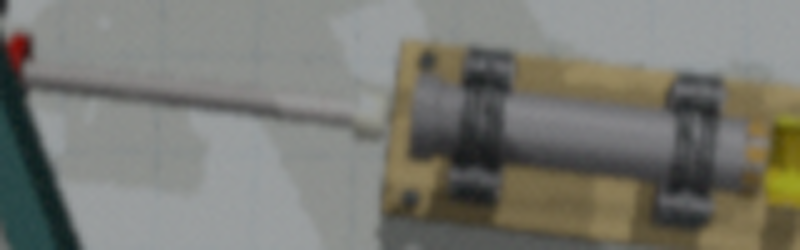

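>>> arm_command --series "0 0 0 0 0 -0.003 0.02;0 0 0 0 0 -0.003 0.02;0 0 0 0 0 -0.003 0.02;0 0 0 0 0 -0.002 0.02;0 0 0 0 0 -0.0015 0.02;0 0 0 0 0 -0.0015 0.02"

```text
time: 10.25
tool_pos: [0.5712, 0.2958, 0.0616]
ee_rot: [-1.571, 0.001, -0.095]
wrist_force: [-0.4, -0.1, -2.6]
width: 0.029
```

```bash
cat >> h.py <<'E'
D=np.array([-.092,-1,0])/np.hypot(.092,1); L=np.array([D[1]*-1,D[0],0])
def ax(o=None):
    o=o or st(); P=o["tool_pos"]-np.array([.5522,.0915,.075]); F=o["wrist_force"]
    print("tip_x %.4f lat %.4f z %.4f | Fax %.2f Flat %.2f Fz %.2f"%(P@D+.206,P@L,P[2],F@D,F@L,F[2]))
E
python3 - <<'E'
from h import *
ax()
E
```

```text
t10.25 P [0.5712 0.2958 0.0616] rot [-1.5711e+00  1.4000e-03 -9.4700e-02] F [-0.43 -0.15 -2.6 ] M [-0.031 -0.024  0.052] w 0.0290
tip_x 0.0008 lat 0.0002 z -0.0134 | Fax 0.18 Flat -0.41 Fz -2.60
```

>>> arm_command --series "0 0 0 0 0 -0.0015 0.02;0 0 0 0 0 -0.0015 0.02;0 0 0 0 0 -0.0015 0.02;0 0 0 0 0 -0.0015 0.02"

```text
time: 10.65
tool_pos: [0.5707, 0.2896, 0.0617]
ee_rot: [-1.57, 0.001, -0.095]
wrist_force: [-0.2, 1.2, -3.6]
width: 0.0292
```

Run:
```python
from h import *
import cv2
ax()
a=robot.snapshot("side");cv2.imwrite("pics/s7.png",cv2.resize(a[230:275,280:340],None,fx=13,fy=13,interpolation=cv2.INTER_CUBIC))
```

```text
t10.65 P [0.5707 0.2896 0.0617] rot [-1.5705e+00  1.0000e-03 -9.4600e-02] F [-0.18  1.22 -3.58] M [ 0.079 -0.122  0.049] w 0.0292
tip_x 0.0071 lat 0.0003 z -0.0133 | Fax -1.20 Flat -0.29 Fz -3.58
```

View pics/s7.png

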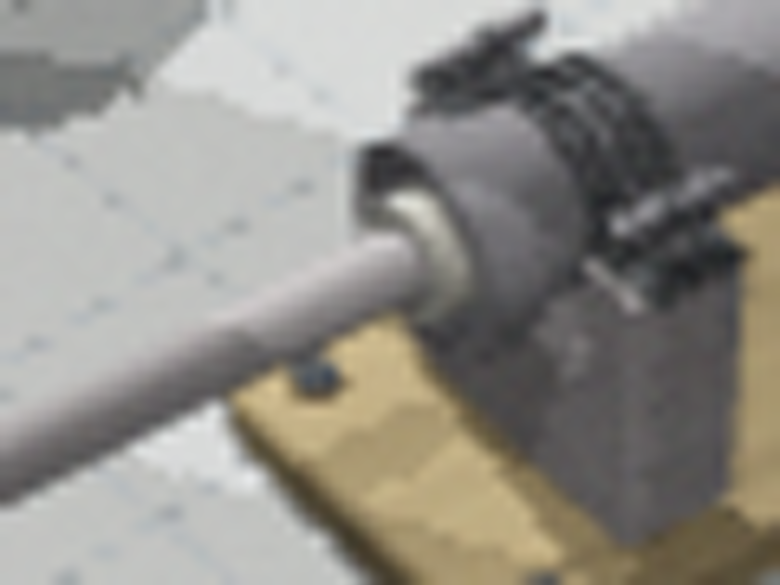

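>>> arm_command --series "0 0 0 0 0 -0.0015 0.02;0 0 0 0 0 -0.0015 0.02;0 0 0 0 0 -0.0015 0.02"

```text
time: 11.0
tool_pos: [0.5705, 0.285, 0.0618]
ee_rot: [-1.57, 0.0, -0.094]
wrist_force: [-0.0, -0.7, -3.4]
width: 0.0292
```

Run:
```python
from h import *
ax()
```

```text
t11.00 P [0.5705 0.285  0.0618] rot [-1.5698e+00  3.0000e-04 -9.4100e-02] F [-0.   -0.75 -3.39] M [ 0.072 -0.147  0.07 ] w 0.0292
tip_x 0.0116 lat 0.0005 z -0.0132 | Fax 0.74 Flat 0.07 Fz -3.39
```

>>> arm_command --series "0 0 0 0 0 -0.002 0.02;0 0 0 0 0 -0.002 0.02;0 0 0 0 0 -0.002 0.02;0 0 0 0 0 -0.002 0.02"

```text
time: 11.4
tool_pos: [0.5697, 0.2764, 0.0617]
ee_rot: [-1.57, 0.0, -0.094]
wrist_force: [0.6, 0.4, -2.3]
width: 0.0292
```

Run:
```python
from h import *
ax()
```

```text
t11.40 P [0.5697 0.2764 0.0617] rot [-1.5699e+00  3.0000e-04 -9.3900e-02] F [ 0.56  0.39 -2.27] M [ 0.149 -0.161  0.009] w 0.0292
tip_x 0.0203 lat 0.0005 z -0.0133 | Fax -0.44 Flat 0.52 Fz -2.27
```

>>> arm_command --series "0 0 0 0 0 -0.0015 0.02;0 0 0 0 0 -0.0015 0.02;0 0 0 0 0 -0.0015 0.02;0 0 0 0 0 -0.0015 0.02;0 0 0 0 0 -0.0015 0.02"

```text
time: 11.9
tool_pos: [0.5689, 0.268, 0.0617]
ee_rot: [-1.57, 0.0, -0.094]
wrist_force: [0.4, 0.2, -2.2]
width: 0.0292
```

Run:
```python
from h import *
ax()
```

```text
t11.90 P [0.5689 0.268  0.0617] rot [-1.57e+00  3.00e-04 -9.42e-02] F [ 0.41  0.17 -2.15] M [ 0.159 -0.15   0.059] w 0.0292
tip_x 0.0287 lat 0.0005 z -0.0133 | Fax -0.20 Flat 0.39 Fz -2.15
```

>>> arm_command --series "0 0 0 0 0 -0.0015 0.02;0 0 0 0 0 -0.0015 0.02;0 0 0 0 0 -0.0015 0.02;0 0 0 0 0 -0.0015 0.02;0 0 0 0 0 -0.0015 0.02"

```text
time: 12.4
tool_pos: [0.5688, 0.2661, 0.063]
ee_rot: [-1.558, -0.002, -0.093]
wrist_force: [1.7, 4.7, -2.8]
width: 0.0292
```

Run:
```python
from h import *
ax()
```

```text
t12.40 P [0.5688 0.2661 0.063 ] rot [-1.5577 -0.0019 -0.0926] F [ 1.75  4.69 -2.79] M [ 0.887 -0.182  0.023] w 0.0292
tip_x 0.0306 lat 0.0006 z -0.0120 | Fax -4.83 Flat 1.31 Fz -2.79
```

>>> arm_command --series "-0.006 0 0 0 0.0006 -0.002 0.02;-0.006 0 0 0 0.0004 -0.002 0.02;-0.004 0 0 0 0.0003 -0.002 0.02"

```text
time: 12.7
tool_pos: [0.5687, 0.266, 0.0631]
ee_rot: [-1.562, -0.004, -0.091]
wrist_force: [0.9, 4.8, -3.4]
width: 0.0288
```

Run:
```python
from h import *
ax()
```

```text
t12.70 P [0.5687 0.266  0.0631] rot [-1.5622 -0.004  -0.0909] F [ 0.86  4.78 -3.38] M [ 1.072 -0.237 -0.015] w 0.0288
tip_x 0.0307 lat 0.0004 z -0.0119 | Fax -4.84 Flat 0.42 Fz -3.38
```

>>> arm_command --series "-0.006 0 0 0 0.0005 -0.003 0.02;-0.006 0 0 0 0.0005 -0.003 0.02;-0.006 0 0 0 0.0005 -0.003 0.02"

```text
time: 13.0
tool_pos: [0.5684, 0.2658, 0.0634]
ee_rot: [-1.563, -0.007, -0.088]
wrist_force: [-0.0, 6.8, -3.9]
width: 0.0291
```

Run:
```python
from h import *
ax()
```

```text
t13.00 P [0.5684 0.2658 0.0634] rot [-1.5632 -0.0066 -0.0883] F [-0.05  6.82 -3.89] M [ 1.48  -0.175 -0.018] w 0.0291
tip_x 0.0309 lat 0.0002 z -0.0116 | Fax -6.79 Flat -0.67 Fz -3.89
```

>>> arm_command --series "-0.01 0.003 0.003 0.0001 0.001 -0.004 0.02;-0.01 0.003 0.003 0.0001 0.001 -0.004 0.02;-0.01 0.003 0.003 0 0.001 -0.004 0.02"

```text
time: 13.3
tool_pos: [0.5688, 0.2646, 0.0628]
ee_rot: [-1.572, -0.002, -0.094]
wrist_force: [2.1, 8.9, -3.2]
width: 0.0297
```

Run:
```python
from h import *
ax()
```

```text
t13.30 P [0.5688 0.2646 0.0628] rot [-1.5724 -0.0022 -0.0937] F [ 2.12  8.86 -3.16] M [ 1.803 -0.381  0.084] w 0.0297
tip_x 0.0322 lat 0.0006 z -0.0122 | Fax -9.02 Flat 1.30 Fz -3.16
```

>>> arm_command --series "-0.007 0.001 0.001 0 0.0008 -0.0045 0.02;-0.007 0.001 0.001 0 0.0008 -0.0045 0.02;-0.007 0.001 0.001 0 0.0008 -0.0045 0.02"

```text
time: 13.6
tool_pos: [0.5691, 0.2633, 0.063]
ee_rot: [-1.57, -0.005, -0.092]
wrist_force: [2.5, 9.7, -3.0]
width: 0.0294
```

Run:
```python
from h import *
ax()
```

```text
t13.60 P [0.5691 0.2633 0.063 ] rot [-1.5698 -0.0046 -0.0923] F [ 2.45  9.66 -2.96] M [ 1.927 -0.285 -0.027] w 0.0294
tip_x 0.0333 lat 0.0011 z -0.0120 | Fax -9.85 Flat 1.55 Fz -2.96
```

>>> arm_command --series "-0.009 0.001 0.002 -0.0003 0.001 -0.006 0.02;-0.009 0.001 0.002 -0.0003 0.001 -0.006 0.02;-0.009 0.001 0.002 -0.0003 0.001 -0.006 0.02;-0.009 0.001 0.002 -0.0003 0.001 -0.006 0.02"

```text
time: 14.0
tool_pos: [0.5678, 0.2563, 0.0628]
ee_rot: [-1.573, -0.004, -0.09]
wrist_force: [0.6, 11.1, -3.4]
width: 0.0294
```

Run:
```python
from h import *
ax()
```

```text
t14.00 P [0.5678 0.2563 0.0628] rot [-1.5734 -0.004  -0.0904] F [ 0.57 11.11 -3.45] M [ 1.844 -0.38  -0.006] w 0.0294
tip_x 0.0405 lat 0.0004 z -0.0122 | Fax -11.11 Flat -0.45 Fz -3.45
```

>>> arm_command --series "-0.008 0.002 0.002 -0.0001 0.001 -0.006 0.02;-0.008 0.002 0.002 -0.0001 0.001 -0.006 0.02;-0.008 0.001 0.002 -0.0001 0.001 -0.006 0.02;-0.008 0.001 0.002 -0.0001 0.001 -0.006 0.02;-0.008 0.001 0.002 -0.0001 0.001 -0.006 0.02;-0.008 0.001 0.002 -0.0001 0.001 -0.006 0.02"

```text
time: 14.6
tool_pos: [0.5668, 0.244, 0.0622]
ee_rot: [-1.575, -0.002, -0.09]
wrist_force: [1.3, 8.2, -3.6]
width: 0.0289
```

Run:
```python
from h import *
ax()
```

```text
t14.60 P [0.5668 0.244  0.0622] rot [-1.5752 -0.0023 -0.0903] F [ 1.27  8.15 -3.56] M [ 1.774 -0.226 -0.011] w 0.0289
tip_x 0.0528 lat 0.0006 z -0.0128 | Fax -8.23 Flat 0.51 Fz -3.56
```

>>> arm_command --series "-0.005 0.002 0.002 -0.0001 0.0007 -0.006 0.02;-0.005 0.002 0.002 -0.0001 0.0007 -0.006 0.02;-0.006 0.001 0.002 -0.0001 0.0007 -0.006 0.02;-0.006 0.001 0.002 -0.0001 0.0007 -0.006 0.02;-0.007 0.001 0.002 -0.0001 0.0007 -0.006 0.02;-0.007 0.001 0.002 -0.0001 0.0007 -0.006 0.02"

```text
time: 15.2
tool_pos: [0.5655, 0.2311, 0.063]
ee_rot: [-1.566, 0.001, -0.091]
wrist_force: [1.5, 10.4, -3.3]
width: 0.0291
```

Run:
```python
from h import *
ax()
```

```text
t15.20 P [0.5655 0.2311 0.063 ] rot [-1.5659e+00  6.0000e-04 -9.0600e-02] F [ 1.49 10.42 -3.26] M [ 1.863 -0.305 -0.009] w 0.0291
tip_x 0.0658 lat 0.0005 z -0.0120 | Fax -10.51 Flat 0.53 Fz -3.26
```

>>> arm_command --series "-0.009 0.002 0.001 -0.0001 0.001 -0.006 0.02;-0.009 0.002 0.001 -0.0001 0.001 -0.006 0.02;-0.008 0.001 0.001 -0.0001 0.001 -0.006 0.02;-0.008 0.001 0.001 -0.0001 0.0009 -0.006 0.02;-0.007 0.001 0.001 -0.0001 0.0009 -0.006 0.02;-0.007 0.001 0.001 -0.0001 0.0009 -0.006 0.02"

```text
time: 15.8
tool_pos: [0.5643, 0.2184, 0.0624]
ee_rot: [-1.569, -0.003, -0.091]
wrist_force: [0.4, 9.6, -2.5]
width: 0.029
```

Run:
```python
from h import *
ax()
```

```text
t15.80 P [0.5643 0.2184 0.0624] rot [-1.5686 -0.0027 -0.091 ] F [ 0.44  9.63 -2.47] M [ 1.733 -0.275 -0.017] w 0.0290
tip_x 0.0785 lat 0.0004 z -0.0126 | Fax -9.63 Flat -0.45 Fz -2.47
```

Steady. Continuing the same way.

>>> arm_command --series "-0.008 0.001 0.002 -0.0001 0.0009 -0.006 0.02;-0.008 0.001 0.002 -0.0001 0.0009 -0.006 0.02;-0.007 0.001 0.002 -0.0001 0.0009 -0.006 0.02;-0.007 0.001 0.002 -0.0001 0.0009 -0.006 0.02;-0.007 0.001 0.002 -0.0001 0.0009 -0.006 0.02;-0.007 0.001 0.002 -0.0001 0.0009 -0.006 0.02"

```text
time: 16.4
tool_pos: [0.5638, 0.2155, 0.0634]
ee_rot: [-1.547, -0.002, -0.088]
wrist_force: [1.1, 14.4, -2.5]
width: 0.029
```

Run:
```python
from h import *
ax()
```

```text
t16.40 P [0.5638 0.2155 0.0634] rot [-1.5474 -0.0017 -0.0881] F [ 1.13 14.42 -2.47] M [ 2.555 -0.313 -0.084] w 0.0290
tip_x 0.0814 lat 0.0002 z -0.0116 | Fax -14.46 Flat -0.20 Fz -2.47
```

>>> arm_command --series "-0.018 0.002 0.001 0 0.001 -0.0065 0.02;-0.018 0.002 0.001 0 0.001 -0.0068 0.02;-0.016 0.002 0.001 0 0.001 -0.007 0.02"

```text
time: 16.7
tool_pos: [0.564, 0.215, 0.0641]
ee_rot: [-1.561, -0.005, -0.089]
wrist_force: [1.4, 16.8, -3.3]
width: 0.0291
```

Run:
```python
from h import *
ax()
```

```text
t16.70 P [0.564  0.215  0.0641] rot [-1.5611 -0.0052 -0.0892] F [ 1.36 16.84 -3.26] M [ 2.946 -0.361 -0.058] w 0.0291
tip_x 0.0819 lat 0.0004 z -0.0109 | Fax -16.89 Flat -0.19 Fz -3.26
```

>>> arm_command --series "-0.016 0.002 0.003 0 0.0018 -0.0074 0.02;-0.016 0.002 0.003 0 0.0018 -0.0076 0.02;-0.014 0.002 0.002 0 0.0018 -0.0076 0.02;-0.014 0.002 0.002 0 0.0018 -0.0076 0.02"

```text
time: 17.1
tool_pos: [0.5642, 0.2147, 0.0624]
ee_rot: [-1.564, -0.005, -0.089]
wrist_force: [1.9, 16.3, -3.4]
width: 0.0292
```

Run:
```python
from h import *
ax()
```

```text
t17.10 P [0.5642 0.2147 0.0624] rot [-1.5643 -0.0047 -0.0889] F [ 1.87 16.25 -3.37] M [ 3.14  -0.359 -0.152] w 0.0292
tip_x 0.0823 lat 0.0006 z -0.0126 | Fax -16.35 Flat 0.37 Fz -3.37
```

>>> arm_command --series "-0.014 0.002 0.003 0 0.0014 -0.008 0.02;-0.014 0.002 0.003 0 0.0014 -0.008 0.02;-0.014 0.002 0.002 0 0.0014 -0.008 0.02;-0.014 0.002 0.002 0 0.0014 -0.008 0.02"

```text
time: 17.5
tool_pos: [0.5642, 0.2145, 0.0626]
ee_rot: [-1.559, -0.004, -0.088]
wrist_force: [2.3, 18.3, -2.4]
width: 0.0294
```

Run:
```python
from h import *
ax()
```

```text
t17.50 P [0.5642 0.2145 0.0626] rot [-1.5594 -0.0043 -0.0883] F [ 2.3  18.32 -2.42] M [ 3.353 -0.342 -0.181] w 0.0294
tip_x 0.0824 lat 0.0007 z -0.0124 | Fax -18.46 Flat 0.62 Fz -2.42
```

>>> arm_command --series "-0.018 0.002 0.003 0 0.0014 -0.008 0.02;-0.018 0.002 0.003 0 0.0014 -0.008 0.02;-0.017 0.002 0.002 0 0.0014 -0.008 0.02;-0.017 0.002 0.002 0 0.0014 -0.008 0.02;-0.017 0.002 0.002 0 0.0014 -0.008 0.02;-0.017 0.002 0.002 0 0.0014 -0.008 0.02"

```text
time: 18.1
tool_pos: [0.564, 0.2141, 0.0626]
ee_rot: [-1.573, -0.004, -0.088]
wrist_force: [1.9, 17.8, -3.2]
width: 0.029
```

Run:
```python
from h import *
ax()
```

```text
t18.10 P [0.564  0.2141 0.0626] rot [-1.5728 -0.0043 -0.0876] F [ 1.94 17.79 -3.25] M [ 3.31  -0.352 -0.144] w 0.0290
tip_x 0.0828 lat 0.0005 z -0.0124 | Fax -17.89 Flat 0.30 Fz -3.25
```

>>> arm_command --series "-0.013 0.004 0.003 0 0.0014 -0.0084 0.02;-0.013 0.004 0.003 0 0.0014 -0.0084 0.02;-0.014 0.003 0.003 0 0.0014 -0.0084 0.02;-0.014 0.003 0.003 0 0.0014 -0.0084 0.02;-0.014 0.003 0.003 0 0.0014 -0.0084 0.02;-0.014 0.003 0.003 0 0.0014 -0.0084 0.02"

```text
time: 18.7
tool_pos: [0.5646, 0.2141, 0.0635]
ee_rot: [-1.558, -0.003, -0.093]
wrist_force: [2.3, 20.0, -3.7]
width: 0.029
```

Run:
```python
from h import *
ax()
```

```text
t18.70 P [0.5646 0.2141 0.0635] rot [-1.5582 -0.0027 -0.0928] F [ 2.33 19.95 -3.66] M [ 3.411 -0.396 -0.061] w 0.0290
tip_x 0.0827 lat 0.0011 z -0.0115 | Fax -20.08 Flat 0.50 Fz -3.66
```

>>> arm_command --series "-0.018 0.002 0.003 -0.0002 0.0016 -0.0083 0.02;-0.018 0.002 0.003 -0.0002 0.0016 -0.0083 0.02;-0.017 0.002 0.003 -0.0002 0.0016 -0.0083 0.02;-0.017 0.002 0.003 -0.0002 0.0016 -0.0083 0.02;-0.017 0.002 0.003 -0.0002 0.0016 -0.0083 0.02;-0.017 0.002 0.003 -0.0002 0.0016 -0.0083 0.02"

```text
time: 19.3
tool_pos: [0.5641, 0.2139, 0.0631]
ee_rot: [-1.568, -0.002, -0.09]
wrist_force: [1.8, 18.3, -3.1]
width: 0.0293
```

Run:
```python
from h import *
ax()
```

```text
t19.30 P [0.5641 0.2139 0.0631] rot [-1.568  -0.0016 -0.0901] F [ 1.78 18.28 -3.13] M [ 3.398 -0.433 -0.096] w 0.0293
tip_x 0.0831 lat 0.0006 z -0.0119 | Fax -18.37 Flat 0.10 Fz -3.13
```

>>> arm_command --series "-0.015 0.002 0.002 -0.0001 0.0015 -0.0084 0.02;-0.015 0.002 0.002 -0.0001 0.0015 -0.0084 0.02;-0.016 0.002 0.002 -0.0001 0.0015 -0.0084 0.02;-0.016 0.002 0.002 -0.0001 0.0015 -0.0084 0.02;-0.016 0.002 0.002 -0.0001 0.0015 -0.0084 0.02;-0.016 0.002 0.002 -0.0001 0.0015 -0.0084 0.02"

```text
time: 19.9
tool_pos: [0.5639, 0.2138, 0.0632]
ee_rot: [-1.566, -0.006, -0.088]
wrist_force: [0.8, 18.8, -2.9]
width: 0.0293
```

Run:
```python
from h import *
ax()
```

```text
t19.90 P [0.5639 0.2138 0.0632] rot [-1.566  -0.0058 -0.0877] F [ 0.83 18.82 -2.87] M [ 3.467 -0.405 -0.049] w 0.0293
tip_x 0.0832 lat 0.0005 z -0.0118 | Fax -18.82 Flat -0.90 Fz -2.87
```

>>> arm_command --series "-0.016 0.004 0.004 0 0.0016 -0.0085 0.02;-0.016 0.004 0.004 0 0.0016 -0.0085 0.02;-0.016 0.003 0.003 0 0.0016 -0.0085 0.02;-0.016 0.003 0.003 0 0.0016 -0.0085 0.02;-0.016 0.002 0.003 0 0.0016 -0.0085 0.02;-0.016 0.002 0.003 0 0.0016 -0.0085 0.02"

```text
time: 20.5
tool_pos: [0.5645, 0.2135, 0.063]
ee_rot: [-1.565, -0.003, -0.091]
wrist_force: [2.8, 19.1, -4.2]
width: 0.0292
```

Run:
```python
from h import *
ax()
```

```text
t20.50 P [0.5645 0.2135 0.063 ] rot [-1.5651 -0.0026 -0.0909] F [ 2.76 19.1  -4.21] M [ 3.455 -0.395 -0.118] w 0.0292
tip_x 0.0834 lat 0.0011 z -0.0120 | Fax -19.27 Flat 1.00 Fz -4.21
```

>>> arm_command --series "-0.016 0.002 0.003 -0.0002 0.0016 -0.0085 0.02;-0.016 0.002 0.003 -0.0002 0.0016 -0.0085 0.02;-0.016 0.002 0.003 -0.0001 0.0016 -0.0085 0.02;-0.016 0.002 0.003 -0.0001 0.0016 -0.0085 0.02;-0.016 0.002 0.003 -0.0001 0.0016 -0.0085 0.02;-0.016 0.002 0.003 -0.0001 0.0016 -0.0085 0.02"

```text
time: 21.1
tool_pos: [0.5641, 0.2135, 0.0628]
ee_rot: [-1.564, -0.001, -0.088]
wrist_force: [0.9, 19.3, -2.7]
width: 0.0293
```

Run:
```python
from h import *
ax()
```

```text
t21.10 P [0.5641 0.2135 0.0628] rot [-1.5639e+00 -8.0000e-04 -8.8200e-02] F [ 0.92 19.3  -2.68] M [ 3.483 -0.355 -0.133] w 0.0293
tip_x 0.0834 lat 0.0007 z -0.0122 | Fax -19.31 Flat -0.85 Fz -2.68
```

>>> arm_command --series "-0.017 0.004 0.001 0 0.0016 -0.0088 0.02;-0.017 0.004 0.001 0 0.0016 -0.0088 0.02;-0.017 0.003 0.002 0 0.0016 -0.0088 0.02;-0.017 0.003 0.002 0 0.0016 -0.0088 0.02;-0.017 0.003 0.002 0 0.0016 -0.0088 0.02;-0.017 0.003 0.002 0 0.0016 -0.0088 0.02"

```text
time: 21.7
tool_pos: [0.5648, 0.2131, 0.0631]
ee_rot: [-1.566, -0.008, -0.093]
wrist_force: [1.7, 19.9, -3.2]
width: 0.0293
```

Run:
```python
from h import *
ax()
```

```text
t21.70 P [0.5648 0.2131 0.0631] rot [-1.5657 -0.0084 -0.0934] F [ 1.74 19.93 -3.23] M [ 3.606 -0.371 -0.063] w 0.0293
tip_x 0.0838 lat 0.0014 z -0.0119 | Fax -20.01 Flat -0.10 Fz -3.23
```

>>> arm_command --series "-0.017 0.001 0.004 -0.0003 0.0016 -0.0089 0.02;-0.017 0.001 0.004 -0.0003 0.0016 -0.0089 0.02;-0.017 0.002 0.003 -0.0003 0.0016 -0.0089 0.02;-0.017 0.002 0.003 -0.0002 0.0016 -0.0089 0.02;-0.017 0.002 0.003 -0.0002 0.0016 -0.0089 0.02;-0.017 0.002 0.003 -0.0002 0.0016 -0.0089 0.02"

```text
time: 22.3
tool_pos: [0.564, 0.213, 0.0634]
ee_rot: [-1.566, -0.006, -0.088]
wrist_force: [1.4, 20.3, -1.9]
width: 0.0287
```

Run:
```python
from h import *
ax()
```

```text
t22.30 P [0.564  0.213  0.0634] rot [-1.5659 -0.006  -0.0881] F [ 1.42 20.34 -1.87] M [ 3.601 -0.407 -0.072] w 0.0287
tip_x 0.0839 lat 0.0006 z -0.0116 | Fax -20.38 Flat -0.45 Fz -1.87
```

>>> arm_command --series "-0.017 0.004 0.004 -0.0001 0.0017 -0.0089 0.02;-0.017 0.004 0.004 -0.0001 0.0017 -0.0089 0.02;-0.017 0.002 0.003 -0.0001 0.0017 -0.0089 0.02;-0.017 0.002 0.003 -0.0001 0.0017 -0.0089 0.02;-0.017 0.002 0.003 -0.0001 0.0017 -0.0089 0.02;-0.017 0.002 0.003 -0.0001 0.0017 -0.0089 0.02"

```text
time: 22.9
tool_pos: [0.5642, 0.2128, 0.0631]
ee_rot: [-1.566, -0.004, -0.089]
wrist_force: [1.2, 20.0, -3.6]
width: 0.0289
```

Run:
```python
from h import *
ax()
```

```text
t22.90 P [0.5642 0.2128 0.0631] rot [-1.5663 -0.004  -0.0887] F [ 1.24 20.05 -3.56] M [ 3.679 -0.379 -0.119] w 0.0289
tip_x 0.0841 lat 0.0008 z -0.0119 | Fax -20.08 Flat -0.60 Fz -3.56
```

>>> arm_command --series "-0.018 0.003 0.003 -0.0001 0.0017 -0.0092 0.02;-0.018 0.003 0.003 -0.0001 0.0017 -0.0092 0.02;-0.018 0.002 0.003 -0.0001 0.0017 -0.0092 0.02;-0.018 0.002 0.003 -0.0001 0.0017 -0.0092 0.02;-0.018 0.002 0.003 -0.0001 0.0017 -0.0092 0.02;-0.018 0.002 0.003 -0.0001 0.0017 -0.0092 0.02"

```text
time: 23.5
tool_pos: [0.5641, 0.2126, 0.063]
ee_rot: [-1.569, -0.004, -0.087]
wrist_force: [2.1, 21.2, -3.3]
width: 0.0291
```

Run:
```python
from h import *
ax()
```

```text
t23.50 P [0.5641 0.2126 0.063 ] rot [-1.5692 -0.0036 -0.0874] F [ 2.05 21.16 -3.29] M [ 3.764 -0.452 -0.131] w 0.0291
tip_x 0.0843 lat 0.0008 z -0.0120 | Fax -21.26 Flat 0.11 Fz -3.29
```

>>> arm_command --series "-0.017 0.003 0.003 -0.0001 0.0016 -0.0092 0.02;-0.017 0.003 0.003 -0.0001 0.0016 -0.0092 0.02;-0.018 0.003 0.003 -0.0001 0.0016 -0.0092 0.02;-0.018 0.003 0.003 -0.0001 0.0016 -0.0092 0.02;-0.018 0.003 0.003 -0.0001 0.0016 -0.0092 0.02;-0.018 0.002 0.003 -0.0001 0.0016 -0.0092 0.02"

```text
time: 24.1
tool_pos: [0.5641, 0.2123, 0.0634]
ee_rot: [-1.57, -0.004, -0.089]
wrist_force: [1.6, 20.0, -2.9]
width: 0.0289
```

Run:
```python
from h import *
ax()
```

```text
t24.10 P [0.5641 0.2123 0.0634] rot [-1.5705 -0.0036 -0.0888] F [ 1.55 19.99 -2.88] M [ 3.665 -0.367 -0.13 ] w 0.0289
tip_x 0.0846 lat 0.0008 z -0.0116 | Fax -20.05 Flat -0.29 Fz -2.88
```

>>> arm_command --series "-0.017 0.003 0.003 -0.0001 0.0017 -0.0092 0.02;-0.017 0.003 0.003 -0.0001 0.0017 -0.0092 0.02;-0.017 0.003 0.003 -0.0001 0.0017 -0.0092 0.02;-0.017 0.003 0.003 -0.0001 0.0017 -0.0092 0.02;-0.017 0.002 0.003 -0.0001 0.0017 -0.0092 0.02;-0.017 0.002 0.003 -0.0001 0.0017 -0.0092 0.02"

```text
time: 24.7
tool_pos: [0.5641, 0.2106, 0.0631]
ee_rot: [-1.57, -0.003, -0.089]
wrist_force: [2.0, 20.5, -2.8]
width: 0.029
```

Run:
```python
from h import *
ax()
```

```text
t24.70 P [0.5641 0.2106 0.0631] rot [-1.5704 -0.0034 -0.0892] F [ 1.97 20.46 -2.76] M [ 3.673 -0.399 -0.097] w 0.0290
tip_x 0.0863 lat 0.0009 z -0.0119 | Fax -20.55 Flat 0.09 Fz -2.76
```

>>> arm_command --series "-0.016 0.002 0.003 -0.0001 0.0016 -0.0088 0.02;-0.016 0.002 0.003 -0.0001 0.0016 -0.0088 0.02;-0.016 0.002 0.003 -0.0001 0.0016 -0.0088 0.02;-0.015 0.002 0.003 -0.0001 0.0015 -0.0085 0.02"

```text
time: 25.1
tool_pos: [0.5639, 0.2104, 0.0631]
ee_rot: [-1.567, -0.002, -0.088]
wrist_force: [1.2, 18.8, -2.9]
width: 0.0292
```

Run:
```python
from h import *
ax()
```

```text
t25.10 P [0.5639 0.2104 0.0631] rot [-1.567  -0.0023 -0.0876] F [ 1.16 18.81 -2.93] M [ 3.501 -0.341 -0.139] w 0.0292
tip_x 0.0865 lat 0.0007 z -0.0119 | Fax -18.84 Flat -0.57 Fz -2.93
```

>>> arm_command --series "-0.017 0.004 0.002 -0.0001 0.0017 -0.0092 0.02;-0.017 0.004 0.002 -0.0001 0.0017 -0.0094 0.02;-0.018 0.003 0.003 -0.0001 0.0017 -0.0094 0.02;-0.018 0.003 0.003 -0.0001 0.0017 -0.0094 0.02;-0.018 0.002 0.003 -0.0001 0.0017 -0.0094 0.02"

```text
time: 25.6
tool_pos: [0.5639, 0.2076, 0.0628]
ee_rot: [-1.571, -0.004, -0.091]
wrist_force: [2.3, 20.1, -3.4]
width: 0.0292
```

Run:
```python
from h import *
ax()
```

```text
t25.60 P [0.5639 0.2076 0.0628] rot [-1.5708 -0.0042 -0.091 ] F [ 2.28 20.14 -3.39] M [ 3.653 -0.381 -0.097] w 0.0292
tip_x 0.0893 lat 0.0010 z -0.0122 | Fax -20.27 Flat 0.43 Fz -3.39
```

Moving under about 20.5 N (2.8 mm in 0.5 s). Keeping this.

>>> arm_command --series "-0.016 0.002 0.003 -0.0003 0.0016 -0.0094 0.02;-0.016 0.002 0.003 -0.0003 0.0016 -0.0094 0.02;-0.016 0.002 0.003 -0.0003 0.0016 -0.0094 0.02;-0.016 0.002 0.003 -0.0002 0.0016 -0.0094 0.02"

```text
time: 26.0
tool_pos: [0.5629, 0.2026, 0.0626]
ee_rot: [-1.573, -0.003, -0.089]
wrist_force: [1.2, 17.1, -3.2]
width: 0.0291
```

Run:
```python
from h import *
ax()
```

```text
t26.00 P [0.5629 0.2026 0.0626] rot [-1.5729 -0.0033 -0.0891] F [ 1.15 17.13 -3.21] M [ 3.045 -0.348 -0.116] w 0.0291
tip_x 0.0944 lat 0.0004 z -0.0124 | Fax -17.16 Flat -0.42 Fz -3.21
```

>>> arm_command --series "-0.01 0.002 0.003 -0.0001 0.0012 -0.0075 0.02;-0.009 0.002 0.003 -0.0001 0.001 -0.007 0.02;-0.008 0.002 0.002 -0.0001 0.001 -0.0065 0.02;-0.008 0.001 0.002 -0.0001 0.001 -0.0065 0.02"

```text
time: 26.4
tool_pos: [0.5626, 0.2021, 0.0634]
ee_rot: [-1.556, -0.002, -0.088]
wrist_force: [0.7, 16.0, -3.3]
width: 0.0289
```

Run:
```python
from h import *
ax()
```

```text
t26.40 P [0.5626 0.2021 0.0634] rot [-1.5564 -0.0019 -0.0879] F [ 0.68 16.04 -3.3 ] M [ 2.697 -0.343 -0.132] w 0.0289
tip_x 0.0950 lat 0.0002 z -0.0116 | Fax -16.04 Flat -0.79 Fz -3.30
```

>>> arm_command --series "-0.02 0.003 0.002 -0.0001 0.0017 -0.008 0.02;-0.02 0.003 0.002 -0.0001 0.0017 -0.0085 0.02;-0.018 0.003 0.003 -0.0001 0.0017 -0.009 0.02;-0.018 0.002 0.003 -0.0001 0.0017 -0.009 0.02"

```text
time: 26.8
tool_pos: [0.5615, 0.1897, 0.061]
ee_rot: [-1.591, 0.0, -0.092]
wrist_force: [1.4, 10.9, -3.0]
width: 0.029
```

Run:
```python
from h import *
ax()
```

```text
t26.80 P [0.5615 0.1897 0.061 ] rot [-1.5909e+00  1.0000e-04 -9.2000e-02] F [ 1.39 10.89 -3.03] M [ 2.099e+00 -4.020e-01  2.000e-03] w 0.0290
tip_x 0.1073 lat 0.0002 z -0.0140 | Fax -10.97 Flat 0.38 Fz -3.03
```

>>> arm_command --series "0 0.001 0.001 0 0.0004 -0.005 0.02;-0.002 0.001 0.001 0 0.0003 -0.0055 0.02;-0.004 0.001 0.001 0 0.0003 -0.006 0.02;-0.006 0.001 0.001 0 0.0005 -0.006 0.02"

```text
time: 27.2
tool_pos: [0.5611, 0.1869, 0.0629]
ee_rot: [-1.565, -0.001, -0.09]
wrist_force: [1.9, 13.1, -2.5]
width: 0.0291
```

Run:
```python
from h import *
ax()
```

```text
t27.20 P [0.5611 0.1869 0.0629] rot [-1.5646e+00 -1.3000e-03 -8.9800e-02] F [ 1.9  13.1  -2.53] M [ 2.472 -0.362 -0.017] w 0.0291
tip_x 0.1102 lat 0.0002 z -0.0121 | Fax -13.22 Flat 0.69 Fz -2.53
```

>>> arm_command --series "-0.01 0.001 0.001 0 0.001 -0.0065 0.02;-0.01 0.001 0.001 0 0.001 -0.0065 0.02;-0.01 0.001 0.001 0 0.001 -0.0065 0.02;-0.009 0.001 0.001 0 0.001 -0.0065 0.02"

```text
time: 27.6
tool_pos: [0.5607, 0.1828, 0.0628]
ee_rot: [-1.561, -0.004, -0.088]
wrist_force: [1.4, 13.4, -2.5]
width: 0.0289
```

Run:
```python
from h import *
ax()
```

```text
t27.60 P [0.5607 0.1828 0.0628] rot [-1.561  -0.0036 -0.0882] F [ 1.37 13.42 -2.55] M [ 2.462 -0.307 -0.098] w 0.0289
tip_x 0.1143 lat 0.0001 z -0.0122 | Fax -13.49 Flat 0.14 Fz -2.55
```

>>> arm_command --series "-0.012 0.003 0.002 0 0.001 -0.007 0.02;-0.012 0.003 0.002 0 0.001 -0.007 0.02;-0.012 0.002 0.002 0 0.001 -0.007 0.02;-0.012 0.001 0.002 0 0.001 -0.007 0.02;-0.011 0.001 0.002 0 0.001 -0.007 0.02"

```text
time: 28.1
tool_pos: [0.56, 0.1744, 0.0625]
ee_rot: [-1.569, -0.001, -0.09]
wrist_force: [0.8, 12.7, -2.9]
width: 0.0292
```

Run:
```python
from h import *
ax()
```

```text
t28.10 P [0.56   0.1744 0.0625] rot [-1.5692e+00 -1.4000e-03 -9.0400e-02] F [ 0.78 12.68 -2.88] M [ 2.349 -0.296 -0.06 ] w 0.0292
tip_x 0.1228 lat 0.0002 z -0.0125 | Fax -12.70 Flat -0.38 Fz -2.88
```

>>> arm_command --series "-0.01 0.001 0.002 0 0.001 -0.007 0.02;-0.01 0.001 0.002 0 0.001 -0.007 0.02;-0.01 0.001 0.002 0 0.001 -0.007 0.02;-0.01 0.001 0.002 0 0.001 -0.007 0.02;-0.01 0.001 0.002 0 0.001 -0.007 0.02"

```text
time: 28.6
tool_pos: [0.5584, 0.1623, 0.0614]
ee_rot: [-1.576, 0.003, -0.089]
wrist_force: [0.8, 9.2, -3.0]
width: 0.0293
```

Run:
```python
from h import *
ax()
```

```text
t28.60 P [0.5584 0.1623 0.0614] rot [-1.5757  0.0034 -0.0886] F [ 0.81  9.21 -3.01] M [ 1.649 -0.258 -0.111] w 0.0293
tip_x 0.1349 lat -0.0003 z -0.0136 | Fax -9.24 Flat -0.04 Fz -3.01
```

>>> arm_command --series "-0.003 0.002 0.001 0.0001 0.0002 -0.0055 0.02;-0.003 0.002 0.001 0.0001 0.0003 -0.0055 0.02;-0.004 0.001 0.001 0.0001 0.0003 -0.0055 0.02;-0.004 0.001 0.001 0.0001 0.0003 -0.0055 0.02"

```text
time: 29.0
tool_pos: [0.5573, 0.1527, 0.0625]
ee_rot: [-1.566, 0.005, -0.09]
wrist_force: [0.5, 8.2, -3.0]
width: 0.029
```

Run:
```python
from h import *
ax()
```

```text
t29.00 P [0.5573 0.1527 0.0625] rot [-1.5657  0.0051 -0.0905] F [ 0.54  8.23 -2.97] M [ 1.547 -0.261 -0.041] w 0.0290
tip_x 0.1446 lat -0.0005 z -0.0125 | Fax -8.25 Flat -0.22 Fz -2.97
```

>>> arm_command --series "-0.007 0.001 -0.001 0.0002 0.0006 -0.0055 0.02;-0.007 0.001 -0.001 0.0002 0.0006 -0.0055 0.02;-0.006 0.001 -0.001 0.0002 0.0006 -0.0055 0.02;-0.005 0.001 -0.001 0.0002 0.0006 -0.005 0.02"

```text
time: 29.4
tool_pos: [0.5564, 0.142, 0.062]
ee_rot: [-1.57, -0.001, -0.091]
wrist_force: [-0.0, 6.6, -2.8]
width: 0.0287
```

Run:
```python
from h import *
ax()
```

```text
t29.40 P [0.5564 0.142  0.062 ] rot [-1.5696e+00 -6.0000e-04 -9.1400e-02] F [-0.01  6.56 -2.79] M [ 1.384 -0.281  0.   ] w 0.0287
tip_x 0.1553 lat -0.0004 z -0.0130 | Fax -6.53 Flat -0.61 Fz -2.79
```

>>> arm_command --series "-0.004 0.001 0.001 0.0002 0.0004 -0.004 0.02;-0.004 0.001 0.001 0.0002 0.0004 -0.004 0.02;-0.004 0.001 0.001 0.0002 0.0004 -0.004 0.02;-0.004 0.001 0.001 0.0002 0.0004 -0.004 0.02"

```text
time: 29.8
tool_pos: [0.5557, 0.1363, 0.0621]
ee_rot: [-1.565, 0.003, -0.092]
wrist_force: [0.4, 6.6, -3.7]
width: 0.0293
```

Run:
```python
from h import *
ax()
```

```text
t29.80 P [0.5557 0.1363 0.0621] rot [-1.5654  0.0026 -0.0922] F [ 0.35  6.57 -3.71] M [ 1.36  -0.249  0.086] w 0.0293
tip_x 0.1611 lat -0.0006 z -0.0129 | Fax -6.58 Flat -0.25 Fz -3.71
```

>>> arm_command --series "-0.006 0 0 0.0002 0.0005 -0.004 0.02;-0.005 0 0 0.0002 0.0004 -0.004 0.02;-0.004 0 0 0.0002 0.0004 -0.004 0.02;-0.004 0 0 0.0002 0.0004 -0.004 0.02;-0.004 0 0 0.0002 0.0004 -0.004 0.02"

```text
time: 30.3
tool_pos: [0.5545, 0.124, 0.0613]
ee_rot: [-1.572, 0.003, -0.09]
wrist_force: [1.3, 17.9, -1.9]
width: 0.029
```

Run:
```python
from h import *
ax()
```

```text
t30.30 P [0.5545 0.124  0.0613] rot [-1.5724  0.0027 -0.0899] F [ 1.32 17.95 -1.87] M [ 3.244 -0.229  0.039] w 0.0290
tip_x 0.1734 lat -0.0007 z -0.0137 | Fax -17.99 Flat -0.32 Fz -1.87
```

>>> arm_command --series "-0.002 0 0 0.0002 0.0003 -0.002 0.02;-0.004 0 0 0.0002 0.0004 -0.003 0.02;-0.006 0 0 0.0002 0.0004 -0.003 0.02"

```text
time: 30.6
tool_pos: [0.5545, 0.1242, 0.0613]
ee_rot: [-1.566, 0.002, -0.089]
wrist_force: [0.9, 10.1, -2.4]
width: 0.0289
```

Run:
```python
from h import *
import cv2
ax()
a=robot.snapshot("side");cv2.imwrite("pics/s8f.png",a);cv2.imwrite("pics/s8.png",cv2.resize(a[185:285,280:440],None,fx=5,fy=5,interpolation=cv2.INTER_CUBIC))
a=robot.snapshot("top");cv2.imwrite("pics/t8.png",cv2.resize(a[220:290,290:440],None,fx=5,fy=5,interpolation=cv2.INTER_CUBIC))
```

```text
t30.60 P [0.5545 0.1242 0.0613] rot [-1.5664  0.0024 -0.0886] F [ 0.86 10.11 -2.38] M [ 1.694 -0.207 -0.029] w 0.0289
tip_x 0.1732 lat -0.0007 z -0.0137 | Fax -10.15 Flat -0.07 Fz -2.38
```

View pics/s8.png

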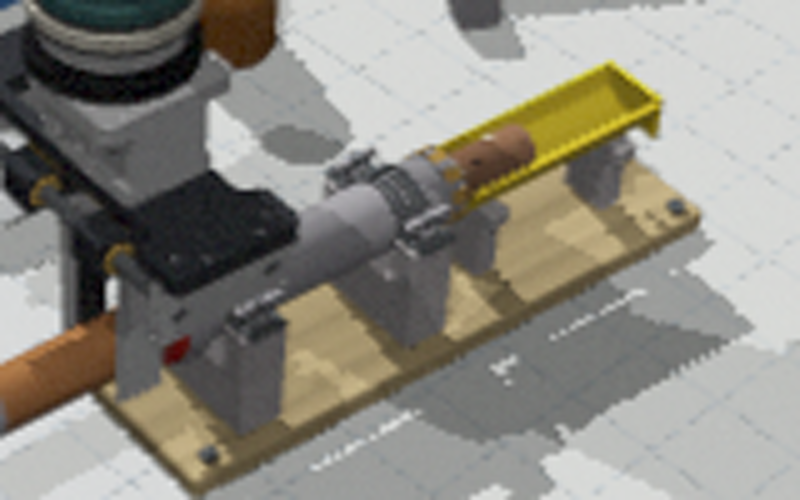

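View pics/t8.png

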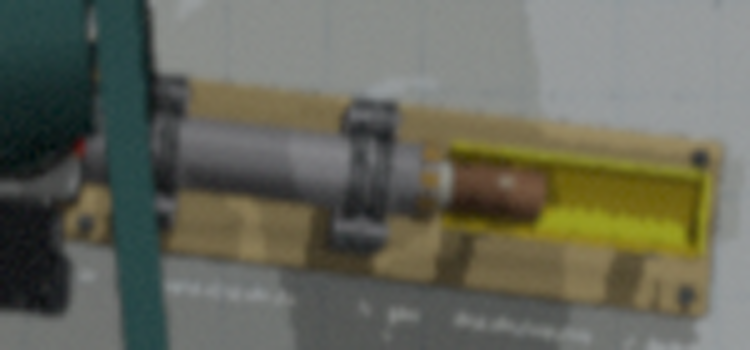

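>>> arm_command --series "-0.006 0.001 0 0.0002 0.0004 -0.004 0.02;-0.007 0.001 0 0.0002 0.0005 -0.004 0.02;-0.007 0.001 0 0.0002 0.0005 -0.004 0.02;-0.007 0.001 0 0.0002 0.0005 -0.004 0.02"

```text
time: 31.1
tool_pos: [0.5545, 0.1243, 0.0613]
ee_rot: [-1.561, 0.001, -0.089]
wrist_force: [0.1, 11.2, -2.4]
width: 0.0293
```

Run:
```python
from h import *
ax()
```

```text
t31.10 P [0.5545 0.1243 0.0613] rot [-1.5606e+00  1.1000e-03 -8.9200e-02] F [ 0.09 11.16 -2.45] M [ 2.042 -0.122  0.033] w 0.0293
tip_x 0.1731 lat -0.0007 z -0.0137 | Fax -11.12 Flat -0.94 Fz -2.45
```

>>> arm_command --series "-0.003 0 0 0 0 0.002 0.02;-0.003 0.001 0 0 0 0.004 0.02;-0.002 0.001 0 0 0 0.006 0.02;-0.001 0.001 0 0 0 0.008 0.02;0 0 0 0 0 0.008 0.02;0 0 0 0 0 0.008 0.02"

```text
time: 31.7
tool_pos: [0.5578, 0.1587, 0.0608]
ee_rot: [-1.576, 0.002, -0.095]
wrist_force: [0.8, 0.6, -2.9]
width: 0.0293
```

Run:
```python
from h import *
ax()
```

```text
t31.70 P [0.5578 0.1587 0.0608] rot [-1.5761  0.0018 -0.095 ] F [ 0.75  0.57 -2.95] M [-0.02  -0.193  0.058] w 0.0293
tip_x 0.1386 lat -0.0006 z -0.0142 | Fax -0.63 Flat 0.69 Fz -2.95
```

>>> arm_command --series "0.001 -0.001 0 0.0001 -0.0002 0.01 0.02;0.001 -0.001 0 0.0001 -0.0002 0.01 0.02;0.001 -0.001 0 0.0001 -0.0002 0.01 0.02;0.001 0 0 0.0001 -0.0002 0.01 0.02;0.001 0 0 0.0001 -0.0002 0.01 0.02;0 0 0 0.0001 0 0.01 0.02"

```text
time: 32.3
tool_pos: [0.5642, 0.2242, 0.0614]
ee_rot: [-1.571, 0.002, -0.091]
wrist_force: [0.1, -0.7, -3.2]
width: 0.0294
```

Run:
```python
from h import *
ax()
```

```text
t32.30 P [0.5642 0.2242 0.0614] rot [-1.5708  0.0024 -0.091 ] F [ 0.09 -0.72 -3.24] M [ 0.001 -0.112  0.039] w 0.0294
tip_x 0.0728 lat -0.0002 z -0.0136 | Fax 0.71 Flat 0.16 Fz -3.24
```

>>> arm_command --series "0 0 0 0 0 0.011 0.02;0 0 0 0 0 0.011 0.02;0 0 0 0 0 0.011 0.02;0 0 0 0 0 0.011 0.02;0 0 0 0 0 0.011 0.02;0 0 0 0 0 0.011 0.02;0 0 0 0 0 0.008 0.02;0 0 0 0 0 0.004 0.02;0 0 0 0 0 0 0.02"

```text
time: 33.2
tool_pos: [0.5715, 0.311, 0.0611]
ee_rot: [-1.571, 0.003, -0.089]
wrist_force: [-0.3, -0.1, -2.2]
width: 0.0289
```

Run:
```python
from h import *
import cv2
ax()
a=robot.snapshot("side");cv2.imwrite("pics/s9.png",a)
```

```text
t33.20 P [0.5715 0.311  0.0611] rot [-1.5705  0.0031 -0.0892] F [-0.32 -0.09 -2.22] M [-0.008 -0.089  0.022] w 0.0289
tip_x -0.0144 lat -0.0009 z -0.0139 | Fax 0.12 Flat -0.31 Fz -2.22
```

View pics/s9.png

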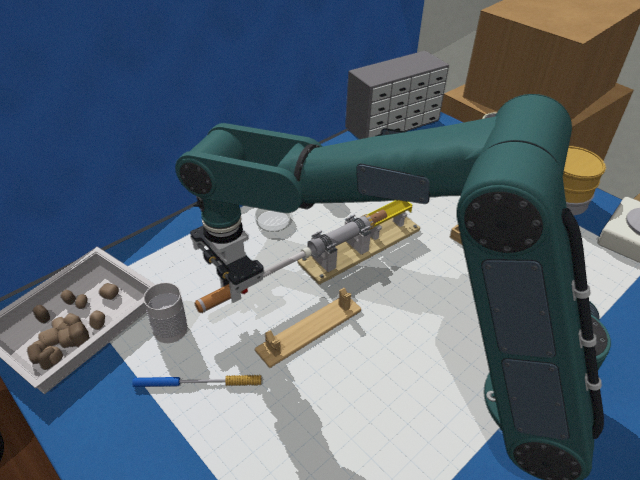

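>>> arm_command --series "0 0 0 0 -0.006 0.0005 0.02;0 0 0 0 -0.01 0.0005 0.02;0 0 0 0 -0.008 0.0005 0.02;0 0 0 -0.005 -0.002 0 0.02"

```text
time: 33.65
tool_pos: [0.5672, 0.3111, 0.0895]
ee_rot: [-1.571, 0.003, -0.092]
wrist_force: [0.2, 0.2, -2.3]
width: 0.0291
```

Run:
```python
from h import *
st();plan((.4290,.314,.085),-.0717,9)
```

```text
t33.65 P [0.5672 0.3111 0.0895] rot [-1.5714  0.0028 -0.0918] F [ 0.19  0.19 -2.34] M [ 0.035 -0.131  0.034] w 0.0291
0.0001 -0.0022 -0.0003 -0.0153 0.0005 -0.0011
0.0001 -0.0022 -0.0003 -0.0153 0.0005 -0.0011
0.0001 -0.0022 -0.0003 -0.0153 0.0005 -0.0010
0.0001 -0.0022 -0.0003 -0.0153 0.0005 -0.0010
0.0001 -0.0022 -0.0003 -0.0153 0.0005 -0.0010
0.0001 -0.0022 -0.0003 -0.0153 0.0005 -0.0009
0.0001 -0.0022 -0.0003 -0.0153 0.0005 -0.0009
0.0001 -0.0022 -0.0003 -0.0153 0.0005 -0.0008
0.0001 -0.0022 -0.0003 -0.0153 0.0005 -0.0008
```

>>> arm_command --series "0 -0.002 0 -0.013 0 -0.001 0.02;0 -0.002 0 -0.015 0 -0.001 0.02;0 -0.002 0 -0.015 0 -0.001 0.02;0 -0.002 0 -0.015 0 -0.001 0.02;0 -0.002 0 -0.015 0 -0.001 0.02;0 -0.002 0 -0.015 0 -0.001 0.02;0 -0.002 0 -0.015 0 -0.001 0.02;0 -0.002 0 -0.015 0 -0.001 0.02;0 -0.001 0 -0.008 0 -0.001 0.02;0 0 0 -0.002 0 0 0.02;0 0 0 0 0 0 0.02"

```text
time: 34.75
tool_pos: [0.4239, 0.3112, 0.0913]
ee_rot: [-1.571, 0.005, -0.072]
wrist_force: [1.0, -0.2, -2.2]
width: 0.0288
```

Run:
```python
from h import *
st();plan((.4284,.2441,.075),-.0717,6)
```

```text
t34.75 P [0.4239 0.3112 0.0913] rot [-1.5708  0.0048 -0.0723] F [ 1.05 -0.17 -2.2 ] M [-0.011 -0.061 -0.01 ] w 0.0288
-0.0000 -0.0001 -0.0008 0.0016 0.0027 -0.0111
-0.0000 -0.0001 -0.0008 0.0016 0.0027 -0.0111
-0.0000 -0.0001 -0.0008 0.0016 0.0027 -0.0111
-0.0000 -0.0001 -0.0008 0.0016 0.0027 -0.0111
-0.0000 -0.0001 -0.0008 0.0016 0.0027 -0.0111
-0.0000 -0.0001 -0.0008 0.0016 0.0027 -0.0111
```

>>> arm_command --series "0 0 -0.001 0.0016 0.002 -0.01 0.02;0 0 -0.001 0.0016 0.002 -0.011 0.02;0 0 -0.001 0.0016 0.002 -0.011 0.02;0 0 -0.001 0.0016 0.002 -0.011 0.02;0 0 -0.001 0.0016 0.002 -0.011 0.02;0 0 0 0 0.001 -0.007 0.02;0 0 0 0 0 -0.002 0.02;0 0 0 0 0 0 0.02"

```text
time: 35.55
tool_pos: [0.4294, 0.2401, 0.0788]
ee_rot: [-1.572, -0.001, -0.076]
wrist_force: [-0.1, -0.5, -1.7]
width: 0.0292
```

Run:
```python
from h import *
import cv2
st();plan((.4284,.2441,.065),-.0717,2)
a=robot.snapshot("side");cv2.imwrite("pics/s10.png",cv2.resize(a[220:370,240:440],None,fx=4,fy=4,interpolation=cv2.INTER_CUBIC))
cv2.imwrite("pics/w10.png",robot.snapshot("wrist"))
```

```text
t35.55 P [0.4294 0.2401 0.0788] rot [-1.5719e+00 -1.2000e-03 -7.6500e-02] F [-0.12 -0.45 -1.67] M [ 0.003 -0.078  0.006] w 0.0292
0.0005 -0.0024 0.0006 -0.0007 0.0069 0.0020
0.0005 -0.0024 0.0006 -0.0007 0.0069 0.0020
```

View pics/s10.png

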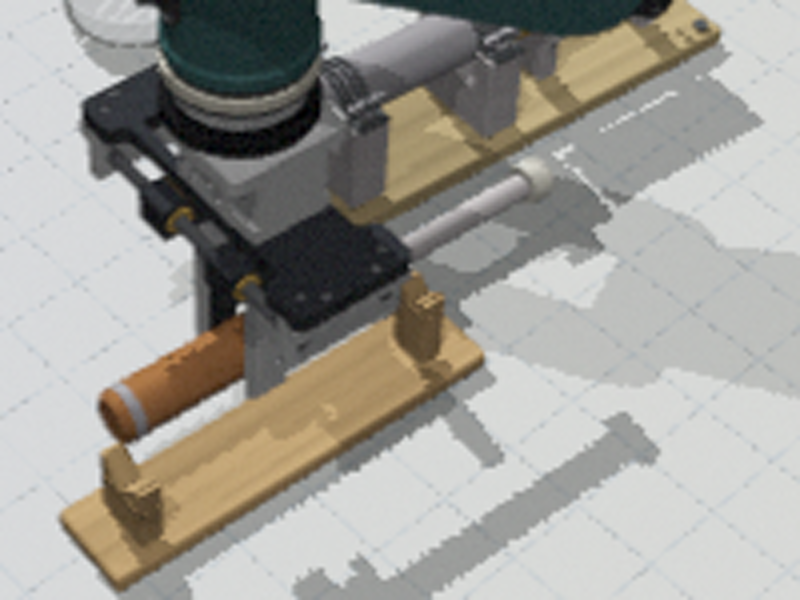

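View pics/w10.png

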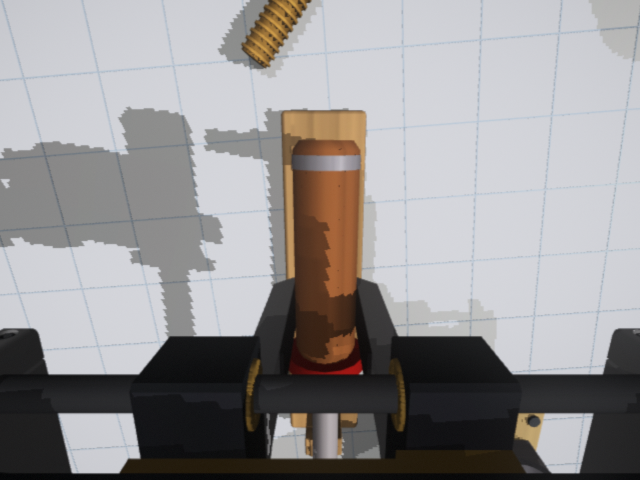

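>>> arm_command --series "0 -0.002 0.001 -0.0006 0.006 0.002 0.02;0 -0.002 0.001 -0.0006 0.007 0.0015 0.02;0 0 0 0 0.006 0 0.02;0 0 0 0 0.003 0 0.02;0 0 0 0 0 0 0.02"

```text
time: 36.15
tool_pos: [0.4279, 0.246, 0.0545]
ee_rot: [-1.571, 0.002, -0.069]
wrist_force: [-1.0, -0.5, -2.8]
width: 0.0296
```

Run:
```python
from h import *
st();plan((.4284,.2441,.0445),-.0717,5)
```

```text
t36.15 P [0.4279 0.246  0.0545] rot [-1.5715  0.0016 -0.0687] F [-1.01 -0.53 -2.77] M [-0.006 -0.077  0.059] w 0.0296
0.0001 0.0006 -0.0003 0.0001 0.0020 -0.0004
0.0001 0.0006 -0.0003 0.0001 0.0020 -0.0004
0.0001 0.0006 -0.0003 0.0001 0.0020 -0.0004
0.0001 0.0006 -0.0003 0.0001 0.0020 -0.0004
0.0001 0.0006 -0.0003 0.0001 0.0020 -0.0004
```

>>> arm_command --series "0 0.001 0 0.0001 0.002 -0.0006 0.02;0 0.001 0 0.0001 0.002 -0.0005 0.02;0 0.001 0 0.0001 0.0015 -0.0005 0.02;0 0 0 0.0001 0.001 0 0.02;0 0 0 0 0.001 0 0.02"

```text
time: 36.65
tool_pos: [0.4286, 0.2444, 0.0467]
ee_rot: [-1.571, 0.001, -0.072]
wrist_force: [0.4, 0.2, -3.0]
width: 0.029
```

Run:
```python
from h import *
st();plan((.4284,.2441,.0445),-.0717,3)
```

```text
t36.65 P [0.4286 0.2444 0.0467] rot [-1.5712e+00  8.0000e-04 -7.2000e-02] F [ 0.39  0.19 -3.02] M [-0.057 -0.063  0.029] w 0.0290
0.0001 -0.0001 -0.0003 -0.0001 0.0007 -0.0001
0.0001 -0.0001 -0.0003 -0.0001 0.0007 -0.0001
0.0001 -0.0001 -0.0003 -0.0001 0.0007 -0.0001
```

>>> arm_command --series "0.001 0 0.001 0 0.0008 0 0.02;0.001 0 0.001 0 0.0008 0 0.02;0.001 0 0.001 0 0.0006 0 0.02;0 0 0 0 0 0 0.02"

```text
time: 37.05
tool_pos: [0.4288, 0.2444, 0.0448]
ee_rot: [-1.568, 0.004, -0.072]
wrist_force: [-0.7, -0.3, -3.3]
width: 0.0294
```

Run:
```python
from h import *
st()
```

```text
t37.05 P [0.4288 0.2444 0.0448] rot [-1.5676  0.0038 -0.0721] F [-0.68 -0.31 -3.29] M [-0.092  0.01  -0.031] w 0.0294
```

>>> arm_command --series "0 0 0 0 0.0008 0 0.02;0 0 0 0 0.0008 0 0.02;0 0 0 0 0 0 0.02"

```text
time: 37.35
tool_pos: [0.4288, 0.2444, 0.0448]
ee_rot: [-1.568, 0.003, -0.072]
wrist_force: [-0.6, -0.3, -0.7]
width: 0.0292
```

Run:
```python
from h import *
st()
```

```text
t37.35 P [0.4288 0.2444 0.0448] rot [-1.5676  0.0033 -0.0721] F [-0.59 -0.33 -0.72] M [-0.069  0.149  0.031] w 0.0292
```

Supported by the rest now (Fz about −0.7 N, no more descent). Release.

>>> arm_command --series "0 0 0 0 0 0 0.04;0 0 0 0 0 0 0.06;0 0 0 0 0 0 0.08;0 0 0 0 0 0 0.094;0 0 0 0 0 0 0.094;0 0 0 0 0 0 0.094;0 0 0 0 0 0 0.094;0 0 0 0 0 0 0.094"

```text
time: 38.15
tool_pos: [0.4309, 0.2453, 0.0456]
ee_rot: [-1.565, -0.002, -0.072]
wrist_force: [-0.7, -0.2, -0.8]
width: 0.0898
```

Run:
```python
from h import *
import cv2
st();cv2.imwrite("pics/w11.png",robot.snapshot("wrist"))
```

```text
t38.15 P [0.4309 0.2453 0.0456] rot [-1.5652 -0.0016 -0.072 ] F [-0.7  -0.2  -0.78] M [-0.015 -0.064  0.029] w 0.0898
```

View pics/w11.png

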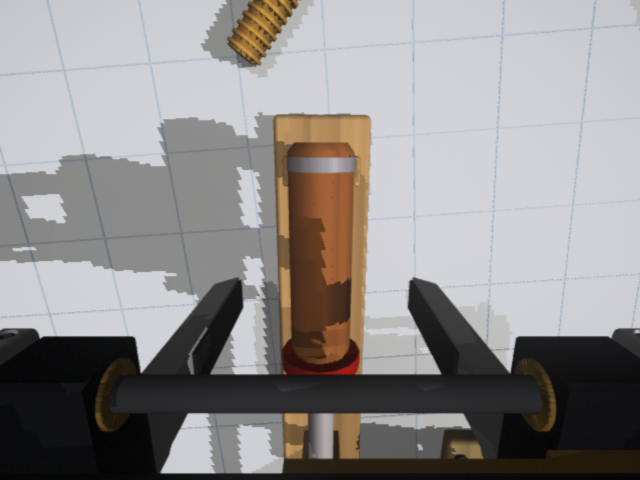

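The fingers are clear on both sides and the rod lies as before: band at (321,163), collar at (321,360). Lifting straight up.

>>> arm_command --series "0 0 0 0 -0.005 0 0.094;0 0 0 0 -0.012 0 0.094;0 0 0 0 -0.02 0 0.094;0 0 0 0 -0.03 0 0.094;0 0 0 0 -0.04 0 0.094;0 0 0 0 -0.04 0 0.094;0 0 0 -0.03 -0.01 0.02 0.094;0 0 0 -0.04 0 0.02 0.094;0 0 0 -0.03 0 0.02 0.094;0 0 0 0 0 0 0.094"

```text
time: 39.2
tool_pos: [0.3339, 0.3136, 0.2194]
ee_rot: [-1.557, -0.009, -0.076]
wrist_force: [1.3, -0.2, 0.2]
width: 0.0937
```

Run:
```python
from h import *
import cv2
st()
a=robot.snapshot("side");cv2.imwrite("pics/s12.png",a);a=robot.snapshot("top");cv2.imwrite("pics/t12.png",cv2.resize(a[200:330,190:450],None,fx=3,fy=3,interpolation=cv2.INTER_CUBIC));st()
cv2.imwrite("pics/t12f.png",a)
```

```text
t39.20 P [0.3339 0.3136 0.2194] rot [-1.5572 -0.0087 -0.0765] F [ 1.31 -0.19  0.16] M [-0.004 -0.033  0.033] w 0.0937
t39.30 P [0.3362 0.312  0.2188] rot [-1.5591 -0.0099 -0.0796] F [ 0.66  0.17 -0.08] M [-0.036 -0.059 -0.003] w 0.0941
```

View pics/s12.png

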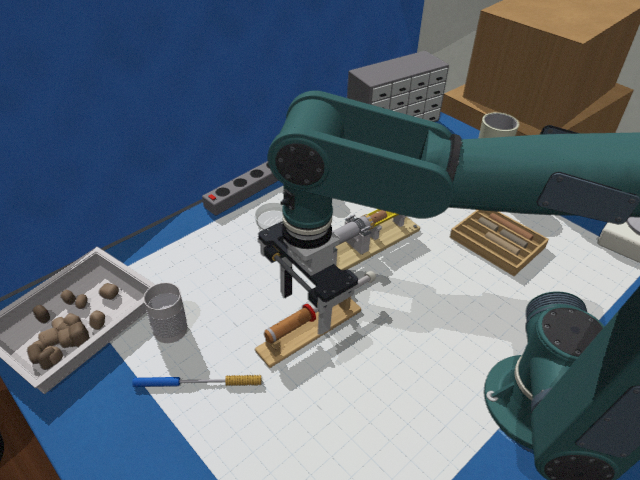

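View pics/t12.png

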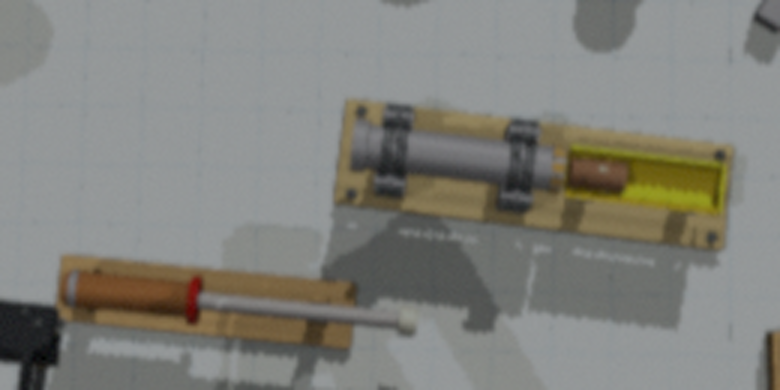

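Run:
```python
from h import *
p=robot.camera_params("top")
c=pix(p,(568+628)/2/3+190,172/3+200,.075);m=pix(p,(352)/3+190,144/3+200,.075);print(c,m,(c-m)@D)
st();print(robot.close_job());st()
```

```text
[ 0.53297103 -0.10607202  0.075     ] [0.55170784 0.09204574 0.075     ] 0.1990011475936594
t39.30 P [0.3362 0.312  0.2188] rot [-1.5591 -0.0099 -0.0796] F [ 0.66  0.17 -0.08] M [-0.036 -0.059 -0.003] w 0.0941
the job is handed in; nothing more can be done
None
the job is handed in; nothing more can be done
```

The core is out of the barrel and lying in the gutter, and the rod is back in its rest. I handed the job in at about 39.3 s of the 69 s allowed; no verdict is reported.

- **Push:** The rod's head entered the ferrule without catching. The core slid under about 10 N at the wrist and met the scale ring with the head about 82 mm in. The ring gave way slowly under a steady 18–21 N. The highest reading was 21.3 N, taken at the end of each short push, so brief peaks between readings were not seen.
- **Seating:** The collar met the ferrule with about 18 N, a little harder than intended because the core's friction had just dropped. It then stayed put at about 10–11 N for more than 0.4 s.
- **Return:** I drew the rod out with almost no force, lowered it until the rest carried it, released it and moved the arm clear.

**Last checks:**
- **Core:** The top picture puts its centre about 199 mm from the ferrule face (194.5 to 275 mm needed).
- **Rod:** It lies at the same pixels as at the start.
- **Bystanders:** The can and brush look unmoved. The dish was partly hidden and the jar and hammer were not clearly in view in the final pictures, but the arm never touched anything near them.

**Disagreements:**
- The side camera showed the rod about 3–4 mm lower than the arm's reading before entry. I went by the pictures.
- My tip estimate at home was 173 mm instead of 176 mm. I went by the force there.

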